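# Add the flat-sided core to the sample board under the display shelf

### The arm

A 6-joint arm with a two-finger parallel gripper is mounted at the origin on the work surface. World frame = base frame: x ahead of the robot, y to its left, z up, the work surface at z = 0. Lengths are in m, angles in rad, forces in N, time in s.
With the tool pointing down it reaches from about 0.35 to 0.775 m from the base axis. Payload 5.5 kg.
Tool frame: the origin (TCP) lies between the finger pads; the fingertips stand env.nose_length ahead of it and the grasp point (between the pads) lies 8 mm behind it (env.nose_length is the distance from the TCP to the fingertips, in m); z points along the fingers, y is the direction in which the jaws open and shut (so a half turn about z gives the same grasp; the last joint's range is limited). The gripper opens to 85 mm and grips with 20 to 120 N. Pads are 22 mm wide; open, the fingers measure 114 mm over their backs; the gripper's body (76 mm by 85 mm) begins 54 mm behind the grasp point. The pads swing forward as they close: fully open they stand 13 mm farther back than shut.
Start: joints at [-1.402, 0.313, 0.046, 1.304, 0, 1.431], TCP at [0.175, -0.548, 0.242] pointing down, gripper open.
Joint ranges: [-2.76, 2.76], [-0.86, 1.69], [-1.03, 1.26], [-2.2, 2.34], [-1.47, 1.5], [-3.14, 3.14]. Speed limits (rad/s): [2.57, 2.57, 3.14, 3.14, 3.14, 3.14].

### API

Orientations are given as a unit quaternion [w, x, y, z].
In Python, from workcell import env gives the robot as it stands. The module is installed in compiled form; this text tells all that it offers.
- The arm moves only by the shell command python3 -m creep 'ROWS' [FORCE]. ROWS is a JSON object of lists of equal length, an entry for each row: "hand": the finger opening in mm, from 0 to 85.4; "delta_pos": the shift along the tool's x, y, z scaled (see below), a list of three; "turn": the turn about the tool's z scaled (see below). In form: {"hand": [hand, ...], "delta_pos": [[dx, dy, dz], ...], "turn": [turn, ...]}. A call has exactly 5 rows; each row shifts and turns the commanded pose from where the row before left it, along the tool's axes as they then stand; what a row does not reach is not made up. The controller multiplies each number of a shift by 0.8 m and each number of a turn by 5 degrees. A row lasts 1/12 s, in which the tool goes at most 41.7 mm and 7.16 degrees, less where a joint would pass 70% of its speed; a pose out of reach is approached as far as the arm can. A call with a number of a shift or a turn outside -1 to 1 is refused whole. A call with a gripper value outside its range is refused whole. The fingers move at their own pace and stop on an object; FORCE is the grip in N (left out, the last holds). Time passes only in rows, so rows that do not move let the fingers close, or fill a call up. It gives the time, the measured TCP pose, the force and the opening at its end, in the units of the state.
- env.get_state(): the state, without advancing time (a new reading comes with each control period).
- env.read_camera(name): name is "scene" or "top" or "wrist"; returns a dict with "pixels" (420x560x3 uint8, red, green, blue), "depth" (420x560 float32, m along the optical axis (not along the pixel's ray), 0 where there is no reading), "fx", "fy", "cx", "cy" (pixels), "origin" and "orientation" of the camera in the world. Camera axes: x right, y down, z forward; pixel columns grow to the right and rows downward; lengths in m; the calibration is good to about 2 mm. A picture is of the moment at which its call begins.
- env.hand_in(): hands the job in, once; it reports no verdict.
Trained networks look in the newest picture that a camera, given by its name, has taken for a name from the list of things; names that differ only in an ending like _2 or _b are one class to them, and where a whole thing is asked for, a point or a joint stands for the part that bears it (a point fixed in the world has none). Each returns a list of dicts, best first, with "score" (0 to 1); they miss things now and then, are a little off and sometimes report something else, mostly with a low value. They report only what shows in the picture. A call takes as long as a camera call. They do not tell look-alikes from the thing itself.
- env.find_in(camera, target): "location" ([row, column] in pixels, amid what is visible of it).
- env.pinpoint(camera, target): "location" ([row, column] in pixels: a listed point, or the origin of a listed thing).
The state is a dict: "clock": time; "joint_pos": joint angles; "qvel": joint speeds; "tau": joint torques, N m; "tcp_pos": TCP position; "orientation": TCP orientation; "wrist_force": force on the tool from outside, world axes, zero at the start; "ft_torque": the same for the moment, N m; "finger_gap": finger opening in m.
Only numpy, scipy, OpenCV 4.12 (cv2) and the standard library are available. Lean on these libraries where they do the work, as an engineer would, in place of code of your own. Each camera call takes 0.05 s, during which the arm holds its last target.

### The job

Draw the wooden sample board all the way out from under the clear display shelf by pressing on top of it and pulling it towards you. Stand the concrete core that has one flat side in the board's D-shaped pocket, flat to flat and fully down, and let go. Then slide the board fully home under the shelf with the core still seated, and leave the other concrete samples where they are.

Things in the scene. Friction and masses are not known exactly. Their poses are not given: they have to be found in the camera images.
- shelf_edge (a point): Middle of the near edge of a fixed clear acrylic shelf, on its underside, 164 mm above the table. Shelf 250 mm wide, 236 mm deep (along +x), 6 mm thick, small samples fixed on its rear top. Four 16 mm square aluminium posts, the near ones at x 12 to 28 mm, y +-105 to 121 mm. Axes: +x away from the robot along the board's slide direction, +y left, z up.
- riser: The whole fixed display riser; origin on the table straight below shelf_edge, same axes. The board's channel lies at table level, from x = -152 to 226 mm, centred on y = 0: grey floor, its top 6 mm above the table, and two aluminium side rails 10 mm wide, 18 mm high, inner faces 144 mm apart. The channel is open at its near end.
- board (a joint): How far the sample board is drawn out, m: 0 fully home, 0.15 at the outer stop. It slides level and straight towards shelf_edge's -x with about 2 N of friction, stays where left, cannot lift or turn, and has no handle. It starts at or near home, its near edge 9 to 15 mm behind the shelf edge: the shelf is above it, so lean the tool to press on it.
- board_edge (a point): Middle of the near top edge of the wooden sample board; moves with it, axes as shelf_edge, the board extends along +x. Board 200 mm long (x), 138 mm wide, 18 mm thick, its top 24 mm above the table, flat for the first 29 mm behind this edge. A concrete disc, 60 mm across, 20 mm high, is fixed on it 150 mm behind this edge.
- pocket (a point): Centre of the floor of the board's D-shaped pocket, 60 mm behind the board's near edge; moves with it, axes as shelf_edge. A round hole of radius 30 mm, 12 mm deep, whose +y side is cut off by a flat wall 18 mm from the centre (parallel to x). Its floor is 12 mm above the table, its mouth 24 mm.
- core: Loose upright concrete core, to be seated: a cylinder of radius 28 mm, 70 mm tall, with one vertical flat 16 mm from the axis on its own +y side (so it measures 44 mm across the flat and 56 mm along it). About 0.33 kg. Origin: on the cylinder axis at the underside. Seated, its origin is at the pocket point and its x and y axes are those of the pocket.
- round_core: Loose upright round concrete core without a flat, radius 28 mm, 70 mm tall, about 0.4 kg; leave it. Origin at the centre of the underside.
- disc: Loose concrete disc lying flat, radius 42 mm, 40 mm tall; leave it. Origin at the centre of the underside.
- chunk: Loose broken piece of concrete, about 70 x 55 x 40 mm; leave it. Origin at the middle of its underside.
There are look-alikes about, which are no part of the job. What is shaped like the disc but turquoise is not meant.

How it is judged:
By the outcome, as a careful person would: the job done as asked, in the order asked, and still so for the second after the job is handed in, with the robot touching nothing.
It also fails if it takes over 72 s, if anything falls off the work surface, if the arm or the gripper's body presses on something with over 40 N, if the wrist force passes 120 N, or if a joint passes its speed limit or range.

## Working session

There is one attempt and no reset: what is moved stays moved. The work goes in short steps, Python scripts to look and compute and a shell command to move; the robot and the scene stay as the last step left them, time stands still between calls to the robot, and variables do not carry over. Pictures are saved under pics/ and viewed, and the job is handed in when it is done.

```bash
mkdir -p pics; cat > h.py <<'E'
import numpy as np,cv2
from workcell import env
from scipy.spatial.transform import Rotation as R
def rot(q): return R.from_quat([q[1],q[2],q[3],q[0]]).as_matrix()
def cam(n,save=None):
    c=env.read_camera(n)
    if save: cv2.imwrite('pics/'+save,c['pixels'][:,:,::-1])
    return c
def px(c,r,k,d=None,z=None):
    ray=rot(c['orientation'])@np.array([(k-c['cx'])/c['fx'],(r-c['cy'])/c['fy'],1.])
    o=np.array(c['origin'])
    if z is not None: return o+ray*(z-o[2])/ray[2]
    if d is None: d=c['depth'][int(round(r)),int(round(k))]
    return o+ray*d
def proj(c,p):
    v=rot(c['orientation']).T@(np.array(p)-c['origin']); return [v[1]/v[2]*c['fy']+c['cy'],v[0]/v[2]*c['fx']+c['cx']]
def st():
    s=env.get_state(); print('t',round(s['clock'],2),'tcp',np.round(s['tcp_pos'],4),'F',np.round(s['wrist_force'],1),'gap',round(s['finger_gap'],4));M=rot(s['orientation']);print('toolaxes(cols)',np.round(M,3).tolist());print('q',np.round(s['joint_pos'],3)); return s
E
python3 - <<'E'
from h import *
np.set_printoptions(suppress=True,precision=4)
print(env.nose_length); st()
for n in ['scene','top','wrist']:
    c=cam(n,n+'0.png'); print(n,c['fx'],c['origin'],np.round(rot(c['orientation']),3).tolist())
    if n=='wrist': continue
    for t in ['shelf_edge','riser','board_edge','pocket','core','round_core','disc','chunk']:
        for d in env.pinpoint(n,t)[:3]:
            r,k=d['location']; print(t,round(d['score'],2),np.round(d['location'],1),px(c,r,k,z={'shelf_edge':.164,'board_edge':.024,'pocket':.012}.get(t,0)))
E
```

```text
0.011
t 0.0 tcp [ 0.1746 -0.5473  0.2414] F [ 0.4 -0.1 -0.8] gap 0.0853
toolaxes(cols) [[0.953, 0.304, -0.0], [0.304, -0.953, 0.002], [0.0, -0.002, -1.0]]
q [-1.402  0.314  0.045  1.304 -0.     1.431]
scene 468.7366657591152 [0.5877 0.8285 1.1579] [[-0.998, 0.056, -0.029], [0.062, 0.79, -0.61], [-0.011, -0.611, -0.792]]
shelf_edge 0.74 [187.1 245.4] [ 0.6408 -0.0484  0.164 ]
riser 0.85 [222.4 251.6] [ 0.633  -0.0467  0.    ]
board_edge 0.61 [219.7 246.5] [ 0.6473 -0.0399  0.024 ]
board_edge 0.22 [221.4 226.6] [ 0.7077 -0.0377  0.024 ]
pocket 0.96 [217.8 225.9] [ 0.7112 -0.061   0.012 ]
core 0.65 [337.5 255.1] [0.6335 0.3289 0.    ]
round_core 0.81 [170.4 283.6] [ 0.5195 -0.2588  0.    ]
disc 0.86 [300.8 251.2] [0.641  0.2222 0.    ]
disc 0.78 [361.7 357. ] [0.3797 0.4101 0.    ]
disc 0.69 [265.4 322.1] [0.434  0.1228 0.    ]
chunk 0.73 [152.3 251.2] [ 0.6265 -0.3531  0.    ]
top 477.0366556482145 [0.3653 0.0225 1.433 ] [[-0.025, -0.989, 0.143], [-1.0, 0.026, -0.0], [-0.003, -0.143, -0.99]]
shelf_edge 0.87 [166.2 302.3] [ 0.6449 -0.0533  0.164 ]
riser 0.67 [181.8 297.9] [ 0.6327 -0.0481  0.    ]
board_edge 0.73 [177.3 299.5] [ 0.6419 -0.0521  0.024 ]
pocket 0.63 [156.2 297.5] [ 0.7099 -0.0488  0.012 ]
core 0.75 [187.5 176.7] [0.6247 0.3221 0.    ]
round_core 0.76 [218.8 371.4] [ 0.5135 -0.2661  0.    ]
disc 0.92 [222.3 199.1] [0.5163 0.254  0.    ]
disc 0.9 [251.9 240.9] [0.4242 0.1292 0.    ]
disc 0.87 [271.2 150.1] [0.3739 0.4002 0.    ]
chunk 0.78 [180.8 395.7] [ 0.628  -0.3465  0.    ]
wrist 369.57743323226606 [ 0.2523 -0.5238  0.3731] [[0.304, -0.904, -0.301], [-0.953, -0.289, -0.096], [-0.0, 0.316, -0.949]]
```

View pics/scene0.png

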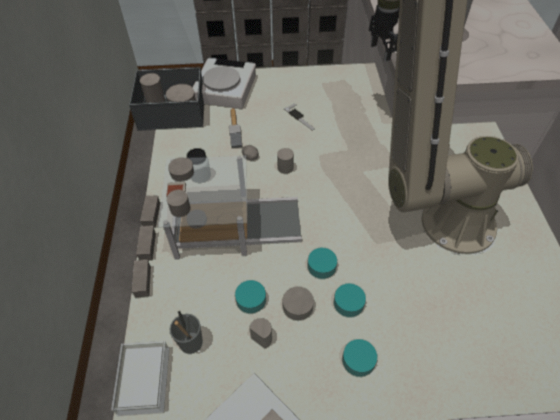

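View pics/top0.png

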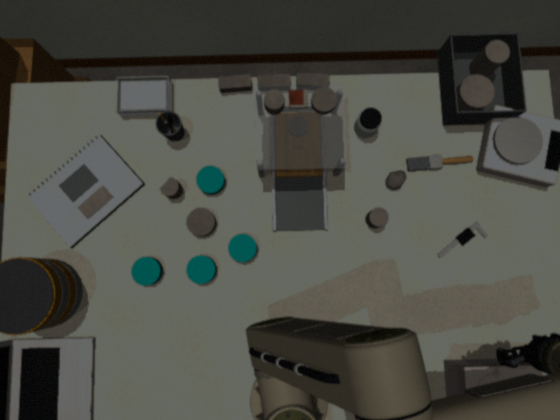

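```bash
python3 - <<'E'
from h import *
s=cam('scene');t=cam('top')
a=cv2.resize(s['pixels'][300:360,220:300],(480,360),interpolation=cv2.INTER_CUBIC)
b=cv2.resize(t['pixels'][165:210,150:210],(480,360),interpolation=cv2.INTER_CUBIC)
a2=cv2.resize(s['pixels'][140:260,150:310],(480,360),interpolation=cv2.INTER_CUBIC)
b2=cv2.resize(t['pixels'][80:240,235:365],(292,360),interpolation=cv2.INTER_CUBIC)
top=np.hstack([a,b]); bot=np.hstack([a2,b2,np.zeros((360,188,3),np.uint8)])
o=np.vstack([top,bot]); o=cv2.resize(o,(800,600)); cv2.imwrite('pics/crop1.png',o[:,:,::-1])
def cloud(c):
    r,k=np.mgrid[0:420,0:560]; d=c['depth']
    v=np.stack([(k-c['cx'])/c['fx']*d,(r-c['cy'])/c['fy']*d,d],-1)
    P=v@rot(c['orientation']).T+c['origin']; P[d==0]=np.nan; return P
for n,c in(('s',s),('t',t)):
    P=cloud(c)
    z=P[...,2]
    m=(np.abs(z-.07)<.006)&(np.hypot(P[...,0]-.628,P[...,1]-.325)<.06)
    q=P[m]; print(n,'core top',len(q),q.mean(0), 'bbox',q.min(0),q.max(0))
    rect=cv2.minAreaRect((q[:,:2]*1000).astype(np.float32)); print(rect)
    tb=(np.abs(P[...,0]-.45)<.02)&(np.abs(P[...,1]-.0)<.05); print('table z',np.median(z[tb]))
    # rails
    m=(np.abs(z-.018)<.003)&(P[...,0]>.47)&(P[...,0]<.66)&(np.abs(P[...,1]+.05)<.12)
    q=P[m]; print('rails',len(q))
    for lo in np.arange(.47,.66,.03):
        w=q[(q[:,0]>=lo)&(q[:,0]<lo+.03)]; L=w[w[:,1]>-.05];Rr=w[w[:,1]<-.05]
        print(round(lo,2),len(L),len(Rr),L[:,1].mean() if len(L) else 0,Rr[:,1].mean() if len(Rr) else 0)
E
```

```text
s core top 323 [0.61585565 0.33260984 0.06857033] bbox [0.59053162 0.30713587 0.0640526 ] [0.64528255 0.36227788 0.07376063]
((614.6251831054688, 330.1798095703125), (44.596893310546875, 56.040775299072266), 48.98836135864258)
table z -0.0014371811716660243
rails 221
0.47 8 12 0.033450327628852805 -0.12054833752657035
0.5 24 19 0.033711921683307 -0.12090126298853876
0.53 22 19 0.03203488736996386 -0.12072927702166587
0.56 22 14 0.03297445958584137 -0.12253171871842643
0.59 20 17 0.03305419876416592 -0.12138885218625278
0.62 20 13 0.02850875844348034 -0.1215235800776236
0.65 11 0 0.01741822454904951 0
t core top 242 [0.61509721 0.32753851 0.06971842] bbox [0.59014562 0.30359141 0.06434105] [0.64338559 0.35590232 0.07545409]
((614.0228881835938, 326.8669738769531), (43.78776550292969, 53.00846862792969), 44.195411682128906)
table z -0.00044082759490216006
rails 333
0.47 11 15 0.028588309502906237 -0.1247901389360624
0.5 20 26 0.02763414839924568 -0.1257187987500486
0.53 30 22 0.026297039217729225 -0.1231883547575394
0.56 26 28 0.026294342024266896 -0.1257981797187549
0.59 25 27 0.024783278135608152 -0.12364015833758489
0.62 32 31 0.008803866355850263 -0.11795322987717904
0.65 20 20 0.008579602955922258 -0.10176367439236181
```

View pics/crop1.png

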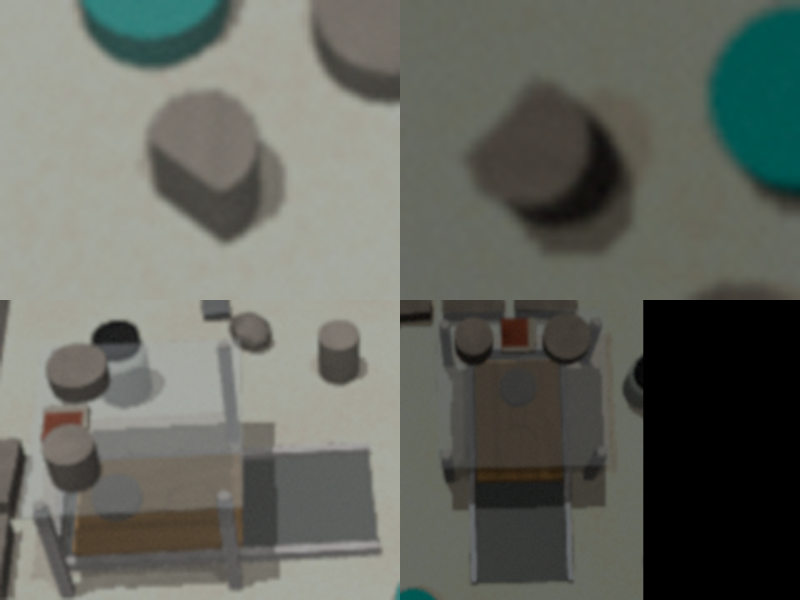

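Candidates for the core with a flat: the grey piece at scene (332,262) / top (187,172), and the round one at scene (160,286) / top (218,377). The crop shows a flat only on the first, facing world +x+y at about 46°, with a 44×56 mm footprint, so that is the core. The second is round_core. I'll go to the front of the shelf with the jaw axis along x.

```bash
A='{"hand":[85,85,85,85,85],"delta_pos":[[0.036,-0.032,0],[0.036,-0.032,0],[0.036,-0.032,0],[0.036,-0.032,0],[0.036,-0.032,0]],"turn":[0,0,0,0,0]}' ; true
python3 -m creep '{"hand":[85,85,85,85,85],"delta_pos":[[0.036,-0.032,0],[0.036,-0.032,0],[0.036,-0.032,0],[0.036,-0.032,0],[0.036,-0.032,0]],"turn":[0,0,0,0,0]}'
python3 -m creep '{"hand":[85,85,85,85,85],"delta_pos":[[0.036,-0.032,0],[0.036,-0.032,0],[0.036,-0.032,0],[0.036,-0.032,0],[0.036,-0.032,0]],"turn":[0,0,0,0,0]}'
python3 -m creep '{"hand":[85,85,85,85,85],"delta_pos":[[0.036,-0.032,0],[0.036,-0.032,0],[0.036,-0.032,0],[0.036,-0.032,0],[0.036,-0.032,0]],"turn":[0,0,0,0,0]}'
python3 -m creep '{"hand":[85,85,85,85,85],"delta_pos":[[0,0,0],[0,0,0],[0,0,0],[0,0,0],[0,0,0]],"turn":[-1,-1,-1,-1,-1]}'
python3 -m creep '{"hand":[85,85,85,85,85],"delta_pos":[[0,0,0],[0,0,0],[0,0,0],[0,0,0],[0,0,0]],"turn":[-1,-1,-1,-1,-1]}'
python3 -m creep '{"hand":[85,85,85,85,85],"delta_pos":[[0,0,0],[0,0,0],[0,0,0],[0,0,0],[0,0,0]],"turn":[-1,-1,-1,-1,-0.4]}'
python3 - <<'E'
from h import *
np.set_printoptions(suppress=True,precision=4)
st()
c=cam('wrist','w1.png'); s=cam('scene')
cv2.imwrite('pics/s1.png',cv2.resize(s['pixels'][60:300,120:440],(800,600),interpolation=cv2.INTER_CUBIC)[:,:,::-1])
E
```

```text
clock: 1.47
tcp_pos: [0.2735, -0.3806, 0.2423]
orientation: [0.0, 0.988, 0.153, 0.0]
wrist_force: [-0.2, -0.2, 0.7]
finger_gap: 0.0852
clock: 1.88
tcp_pos: [0.3719, -0.2147, 0.2426]
orientation: [0.0, 0.988, 0.154, 0.0]
wrist_force: [0.9, -0.4, 0.1]
finger_gap: 0.0849
clock: 2.3
tcp_pos: [0.4703, -0.0488, 0.2426]
orientation: [0.0, 0.988, 0.154, 0.0]
wrist_force: [0.1, -1.1, 0.6]
finger_gap: 0.0849
clock: 2.72
tcp_pos: [0.4697, -0.0504, 0.2423]
orientation: [0.0, 0.93, 0.366, 0.0]
wrist_force: [0.4, -0.5, 0.5]
finger_gap: 0.085
clock: 3.13
tcp_pos: [0.4696, -0.0507, 0.2424]
orientation: [0.0, 0.829, 0.559, 0.0]
wrist_force: [-0.0, -0.6, -0.0]
finger_gap: 0.0847
clock: 3.55
tcp_pos: [0.4696, -0.0507, 0.2424]
orientation: [0.0, 0.708, 0.707, 0.0]
wrist_force: [-0.4, 1.1, -0.7]
finger_gap: 0.085
t 3.55 tcp [ 0.4696 -0.0507  0.2424] F [-0.4  1.1 -0.7] gap 0.085
toolaxes(cols) [[0.001, 1.0, 0.0], [1.0, -0.001, -0.0], [-0.0, 0.0, -1.0]]
q [-0.278  0.115 -0.206  1.25  -0.     1.295]
```

View pics/w1.png

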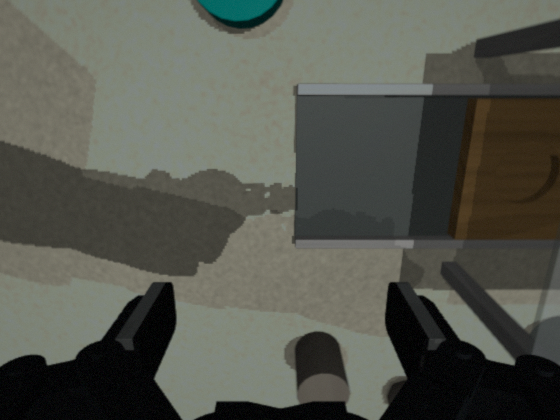

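View pics/s1.png

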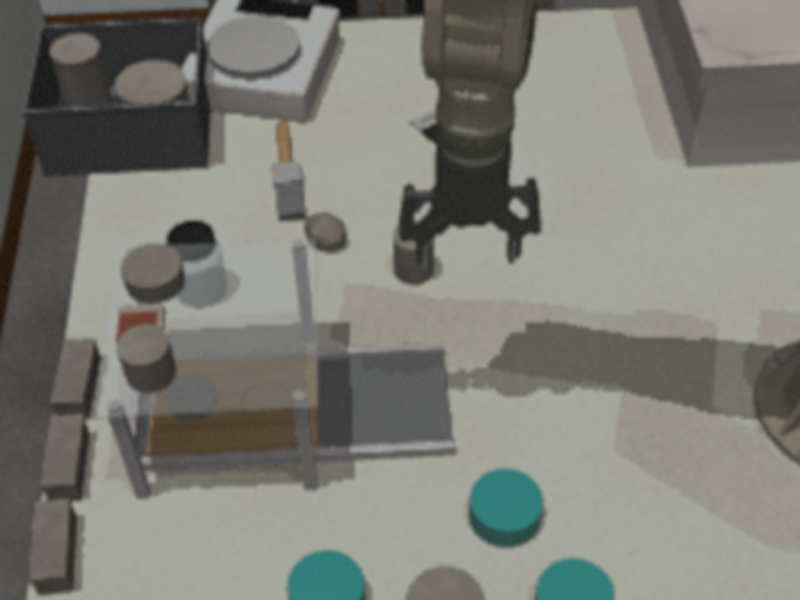

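```bash
cat >> h.py <<'E'
def cloud(c):
    r,k=np.mgrid[0:420,0:560]; d=c['depth']
    v=np.stack([(k-c['cx'])/c['fx']*d,(r-c['cy'])/c['fy']*d,d],-1)
    P=v@rot(c['orientation']).T+c['origin']; P[d==0]=np.nan; return P
E
python3 - <<'E'
from h import *
np.set_printoptions(suppress=True,precision=4)
for n in ['wrist','scene','top']:
    c=cam(n); P=cloud(c); z=P[...,2]
    for t in ['shelf_edge','riser','board_edge','pocket']:
        for d in env.pinpoint(n,t)[:1]:
            r,k=d['location']; print(n,t,round(d['score'],2),np.round(d['location'],1),px(c,r,k,z={'shelf_edge':.164,'board_edge':.024,'pocket':.012}.get(t,0)))
    for nm,lo,hi in (('rail',.0155,.0205),('shelfz',.155,.175),('boardtop',.0215,.0265),('floor',.004,.008)):
        m=(z>lo)&(z<hi)&(P[...,0]>.45)&(P[...,0]<.9)&(np.abs(P[...,1]+.05)<.15)
        q=P[m]
        if len(q)>10: print(n,nm,len(q),'p1,50,99',np.percentile(q,[1,50,99],axis=0).round(3).tolist())
c=cam('wrist')
# pixel measure at row: edges
g=c['pixels'].astype(int).sum(2)
for row in (110,150,190): print(row,[(k,px(c,row,k,z=.024)[:2].round(4).tolist()) for k in range(440,480,4)], (c['pixels'][row,440:480:4]).tolist())
# rails edges columns at 380
for col in (320,360,400): 
    print(col,[(r,g[r,col]) for r in range(76,104,2)],[(r,g[r,col]) for r in range(230,254,2)])
    print([px(c,r,col,z=.018)[1].round(4) for r in (84,95,241,248)])
E
```

```text
wrist shelf_edge 0.79 [226.  556.8] [ 0.6369 -0.05    0.164 ]
wrist riser 0.61 [166.  445.1] [ 0.6384 -0.0466  0.    ]
wrist board_edge 0.57 [172.  464.7] [ 0.6472 -0.0476  0.024 ]
wrist pocket 0.74 [169.8 518.6] [ 0.7066 -0.0483  0.012 ]
wrist rail 6028 p1,50,99 [[0.487, -0.154, 0.016], [0.63, 0.023, 0.017], [0.748, 0.064, 0.02]]
wrist shelfz 2403 p1,50,99 [[0.637, -0.144, 0.164], [0.64, -0.112, 0.169], [0.655, -0.055, 0.17]]
wrist boardtop 10852 p1,50,99 [[0.648, -0.118, 0.022], [0.685, -0.043, 0.023], [0.746, 0.02, 0.025]]
wrist floor 22133 p1,50,99 [[0.487, -0.12, 0.004], [0.569, -0.041, 0.005], [0.664, 0.023, 0.007]]
scene shelf_edge 0.66 [185.7 245.9] [ 0.6393 -0.0536  0.164 ]
scene riser 0.86 [223.6 247.4] [ 0.6461 -0.043   0.    ]
scene board_edge 0.57 [218.6 244.9] [ 0.6521 -0.0445  0.024 ]
scene pocket 0.58 [220.3 223.5] [ 0.7185 -0.0518  0.012 ]
scene rail 524 p1,50,99 [[0.491, -0.126, 0.016], [0.707, 0.023, 0.018], [0.856, 0.073, 0.02]]
scene shelfz 4646 p1,50,99 [[0.64, -0.168, 0.164], [0.734, -0.027, 0.169], [0.872, 0.078, 0.174]]
scene boardtop 564 p1,50,99 [[0.613, -0
[... 3207 characters left out ...]
(0.0235), np.float64(-0.1215), np.float64(-0.1295)]
400 [(76, np.int64(381)), (78, np.int64(382)), (80, np.int64(384)), (82, np.int64(386)), (84, np.int64(377)), (86, np.int64(400)), (88, np.int64(398)), (90, np.int64(393)), (92, np.int64(396)), (94, np.int64(327)), (96, np.int64(119)), (98, np.int64(210)), (100, np.int64(207)), (102, np.int64(209))] [(230, np.int64(194)), (232, np.int64(191)), (234, np.int64(187)), (236, np.int64(157)), (238, np.int64(171)), (240, np.int64(348)), (242, np.int64(376)), (244, np.int64(383)), (246, np.int64(341)), (248, np.int64(321)), (250, np.int64(342)), (252, np.int64(334))]
[np.float64(0.0329), np.float64(0.0233), np.float64(-0.1217), np.float64(-0.1297)]
```

```bash
python3 -m creep '{"hand":[85,85,85,85,85],"delta_pos":[[0.003,0,0.049],[0,0,0.049],[0,0,0.049],[0,0,0.049],[0,0,0.049]],"turn":[0,0,0,0,0]}'
python3 -m creep '{"hand":[85,85,85,85,85],"delta_pos":[[0,0.035,0],[0,0.035,0],[0,0.035,0],[0,0.025,0],[0,0.02,0]],"turn":[0,0,0,0,0]}'
python3 -m creep '{"hand":[85,85,85,85,85],"delta_pos":[[0,0,0],[0,0,0],[0,0,0],[0,0,0],[0,0,0]],"turn":[0,0,0,0,0]}'
python3 - <<'E'
from h import *
st()
c=cam('wrist','w2.png'); s=cam('scene')
cv2.imwrite('pics/s2.png',cv2.resize(s['pixels'][110:260,160:360],(800,600),interpolation=cv2.INTER_CUBIC)[:,:,::-1])
E
```

```text
clock: 4.87
tcp_pos: [0.4697, -0.0483, 0.045]
orientation: [0.001, 0.709, 0.705, 0.0]
wrist_force: [0.2, -1.1, -0.4]
finger_gap: 0.085
clock: 5.28
tcp_pos: [0.5917, -0.0491, 0.046]
orientation: [0.0, 0.709, 0.705, 0.0]
wrist_force: [0.1, -0.0, -0.1]
finger_gap: 0.0848
clock: 5.7
tcp_pos: [0.5885, -0.0489, 0.0463]
orientation: [-0.0, 0.709, 0.705, -0.0]
wrist_force: [-0.5, -0.2, -0.8]
finger_gap: 0.0849
t 5.7 tcp [ 0.5885 -0.0489  0.0463] F [-0.5 -0.2 -0.8] gap 0.0849
toolaxes(cols) [[0.006, 1.0, -0.001], [1.0, -0.006, 0.0], [0.0, -0.001, -1.0]]
q [-0.219  0.471 -0.224  0.877 -0.     1.358]
```

View pics/w2.png

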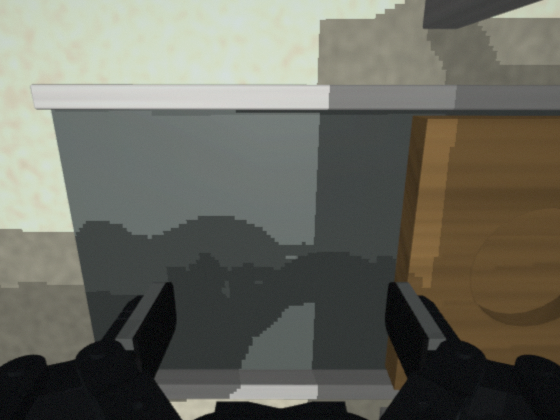

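View pics/s2.png

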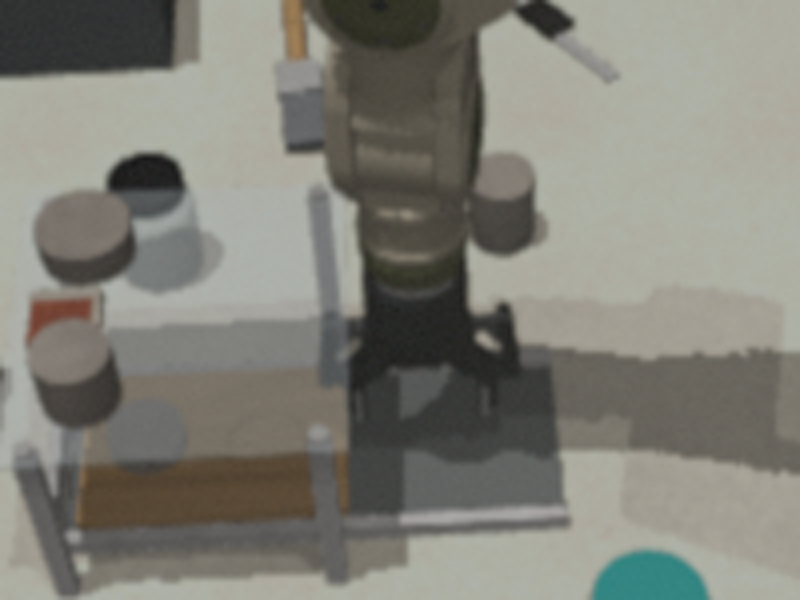

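```bash
python3 -m creep '{"hand":[85,85,85,85,85],"delta_pos":[[0,0.004,0],[0,0.004,0],[0,0.002,0],[0,0,0],[0,0,0]],"turn":[0,0,0,0,0]}'
python3 -m creep '{"hand":[85,85,85,85,85],"delta_pos":[[0,0,0.006],[0,0,0.006],[0,0,0],[0,0,0],[0,0,0]],"turn":[0,0,0,0,0]}'
python3 -m creep '{"hand":[85,85,85,85,85],"delta_pos":[[0,0,0.004],[0,0,0.002],[0,0,0],[0,0,0],[0,0,0]],"turn":[0,0,0,0,0]}'

```

```text
clock: 6.22
tcp_pos: [0.5978, -0.049, 0.0462]
orientation: [0.0, 0.709, 0.705, -0.0]
wrist_force: [-0.1, -0.5, -0.2]
finger_gap: 0.0852
clock: 6.63
tcp_pos: [0.5974, -0.049, 0.0364]
orientation: [-0.0, 0.709, 0.705, -0.0]
wrist_force: [0.2, -0.7, 0.6]
finger_gap: 0.0852
clock: 7.05
tcp_pos: [0.5977, -0.0491, 0.0319]
orientation: [0.0, 0.709, 0.705, -0.0]
wrist_force: [-0.5, 0.9, -0.6]
finger_gap: 0.0853
```

```bash
python3 -m creep '{"hand":[85,85,85,85,85],"delta_pos":[[0,0,0.003],[0,0,0.002],[0,0,0],[0,0,0],[0,0,0]],"turn":[0,0,0,0,0]}'
python3 -m creep '{"hand":[85,85,85,85,85],"delta_pos":[[0,0,0.003],[0,0,0.001],[0,0,0],[0,0,0],[0,0,0]],"turn":[0,0,0,0,0]}'
python3 -m creep '{"hand":[85,85,85,85,85],"delta_pos":[[0,0,0.002],[0,0,0.001],[0,0,0],[0,0,0],[0,0,0]],"turn":[0,0,0,0,0]}'

```

```text
clock: 7.47
tcp_pos: [0.5976, -0.049, 0.0279]
orientation: [0.0, 0.709, 0.705, -0.0]
wrist_force: [0.7, 0.1, -0.9]
finger_gap: 0.0852
clock: 7.88
tcp_pos: [0.5976, -0.049, 0.0247]
orientation: [0.0, 0.709, 0.705, -0.0]
wrist_force: [0.3, 0.4, -0.2]
finger_gap: 0.0852
clock: 8.3
tcp_pos: [0.5976, -0.049, 0.0223]
orientation: [0.0, 0.709, 0.705, -0.0]
wrist_force: [-0.5, -0.2, -0.5]
finger_gap: 0.0852
```

```bash
python3 -m creep '{"hand":[85,85,85,85,85],"delta_pos":[[0,0,0.002],[0,0,0.001],[0,0,0],[0,0,0],[0,0,0]],"turn":[0,0,0,0,0]}'
python3 -m creep '{"hand":[85,85,85,85,85],"delta_pos":[[0,0,0.001],[0,0,0.001],[0,0,0],[0,0,0],[0,0,0]],"turn":[0,0,0,0,0]}'
python3 - <<'E'
from h import *
st()
c=cam('wrist','w3.png')
E
```

```text
clock: 8.72
tcp_pos: [0.5976, -0.049, 0.0198]
orientation: [-0.0, 0.709, 0.705, -0.0]
wrist_force: [-0.2, 0.1, -0.2]
finger_gap: 0.0849
clock: 9.13
tcp_pos: [0.5976, -0.049, 0.0183]
orientation: [0.0, 0.709, 0.705, -0.0]
wrist_force: [0.8, -0.4, 0.4]
finger_gap: 0.0851
t 9.13 tcp [ 0.5976 -0.049   0.0183] F [ 0.8 -0.4  0.4] gap 0.0851
toolaxes(cols) [[0.005, 1.0, -0.0], [1.0, -0.005, -0.0], [-0.0, -0.0, -1.0]]
q [-0.216  0.515 -0.229  0.827 -0.     1.361]
```

View pics/w3.png

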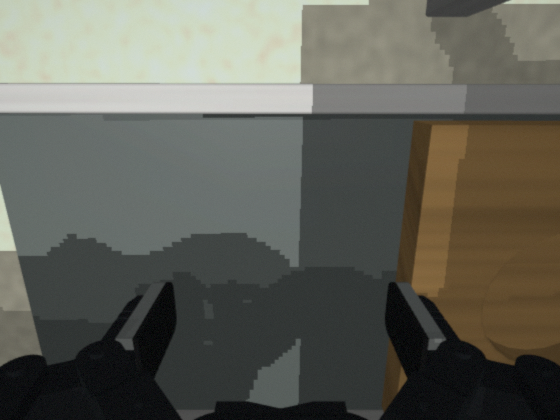

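```bash
python3 - <<'E'
from h import *
np.set_printoptions(suppress=True,precision=4)
c=cam('wrist');P=cloud(c)
for r in range(285,416,10): print(r,[(k,P[r,k].round(3).tolist()) for k in range(388,470,8)][:11])
E
```

```text
285 [(388, [0.645, -0.051, 0.005]), (396, [0.642, -0.039, 0.025]), (404, [0.644, -0.039, 0.025]), (412, [0.648, -0.04, 0.024]), (420, [0.651, -0.04, 0.023]), (428, [0.654, -0.04, 0.023]), (436, [0.657, -0.04, 0.024]), (444, [0.661, -0.04, 0.023]), (452, [0.664, -0.041, 0.023]), (460, [0.667, -0.04, 0.023]), (468, [0.669, -0.04, 0.024])]
295 [(388, [0.64, -0.046, 0.021]), (396, [0.64, -0.041, 0.03]), (404, [0.642, -0.039, 0.032]), (412, [0.645, -0.039, 0.033]), (420, [0.651, -0.043, 0.026]), (428, [0.654, -0.044, 0.025]), (436, [0.658, -0.045, 0.023]), (444, [0.661, -0.045, 0.024]), (452, [0.664, -0.044, 0.024]), (460, [0.667, -0.045, 0.024]), (468, [0.671, -0.045, 0.023])]
305 [(388, [0.64, -0.05, 0.022]), (396, [0.64, -0.044, 0.032]), (404, [0.64, -0.039, 0.039]), (412, [0.642, -0.039, 0.04]), (420, [0.646, -0.039, 0.039]), (428, [0.651, -0.042, 0.034]), (436, [0.658, -0.049, 0.024]), (444, [nan, nan, nan]), (452, [0.665, -0.049, 0.023]), (460, [0.667, -0.049, 0.024]), (468, [0.671, -0.049, 0.024])]
315 [(388, [0.64, -0.054, 0.023]), (396, [0.64, -0.048, 0.032]), (404, [0.64, -0.043
[... 2973 characters left out ...]
0.035, 0.082])]
405 [(388, [0.647, -0.108, 0.015]), (396, [0.622, -0.033, 0.087]), (404, [0.624, -0.034, 0.086]), (412, [0.626, -0.033, 0.087]), (420, [0.628, -0.034, 0.086]), (428, [0.629, -0.033, 0.087]), (436, [0.631, -0.033, 0.087]), (444, [0.633, -0.033, 0.087]), (452, [0.634, -0.033, 0.087]), (460, [0.636, -0.033, 0.087]), (468, [0.642, -0.04, 0.08])]
415 [(388, [0.62, -0.033, 0.089]), (396, [0.622, -0.034, 0.089]), (404, [0.624, -0.033, 0.089]), (412, [0.625, -0.034, 0.089]), (420, [0.627, -0.034, 0.089]), (428, [0.628, -0.033, 0.09]), (436, [0.63, -0.033, 0.09]), (444, [0.632, -0.033, 0.09]), (452, [0.633, -0.033, 0.089]), (460, [0.637, -0.036, 0.087]), (468, [0.649, -0.053, 0.071])]
```

```bash
python3 -m creep '{"hand":[85.4,85.4,85.4,85.4,85.4],"delta_pos":[[0,0,-0.006],[0,0,-0.005],[0,0.003,0],[0,0,0],[0,0,0]],"turn":[0,0,0,0,0]}'
python3 -m creep '{"hand":[85.4,85.4,85.4,85.4,85.4],"delta_pos":[[0,0.0015,0],[0,0,0],[0,0,0],[0,0,0],[0,0,0]],"turn":[0,0,0,0,0]}'
python3 -m creep '{"hand":[85.4,85.4,85.4,85.4,85.4],"delta_pos":[[0,0.0015,0],[0,0,0],[0,0,0],[0,0,0],[0,0,0]],"turn":[0,0,0,0,0]}'

```

```text
clock: 9.65
tcp_pos: [0.6002, -0.049, 0.0273]
orientation: [0.0, 0.709, 0.705, 0.0]
wrist_force: [-0.9, 0.9, 0.8]
finger_gap: 0.0853
clock: 10.07
tcp_pos: [0.5998, -0.0489, 0.0269]
orientation: [-0.001, 0.709, 0.705, -0.001]
wrist_force: [-6.1, 0.5, 3.2]
finger_gap: 0.0856
clock: 10.48
tcp_pos: [0.5995, -0.0489, 0.0268]
orientation: [-0.002, 0.709, 0.705, -0.002]
wrist_force: [-11.2, -0.0, 5.8]
finger_gap: 0.0853
```

```bash
python3 -m creep '{"hand":[85.4,85.4,85.4,85.4,85.4],"delta_pos":[[0,0,0.003],[0,0,0.003],[0,0,0],[0,0,0],[0,0,0]],"turn":[0,0,0,0,0]}'
python3 -m creep '{"hand":[85.4,85.4,85.4,85.4,85.4],"delta_pos":[[0,0,0.0015],[0,0,0],[0,0,0],[0,0,0],[0,0,0]],"turn":[0,0,0,0,0]}'
python3 -m creep '{"hand":[85.4,85.4,85.4,85.4,85.4],"delta_pos":[[0,0,0.0015],[0,0,0],[0,0,0],[0,0,0],[0,0,0]],"turn":[0,0,0,0,0]}'
python3 - <<'E'
from h import *
st()
c=cam('wrist','w4.png');P=cloud(c)
for r in range(275,330,8): print(r,[(k,P[r,k].round(3).tolist()) for k in range(384,450,6)])
E
```

```text
clock: 10.9
tcp_pos: [0.5995, -0.0487, 0.0219]
orientation: [-0.002, 0.709, 0.705, -0.002]
wrist_force: [-12.5, -0.2, 6.0]
finger_gap: 0.085
clock: 11.32
tcp_pos: [0.5995, -0.0488, 0.0218]
orientation: [-0.002, 0.709, 0.705, -0.001]
wrist_force: [-15.4, 0.6, 12.7]
finger_gap: 0.0851
clock: 11.73
tcp_pos: [0.5997, -0.0488, 0.0217]
orientation: [-0.001, 0.709, 0.705, -0.001]
wrist_force: [-19.5, 0.9, 20.0]
finger_gap: 0.0854
t 11.73 tcp [ 0.5997 -0.0488  0.0217] F [-19.5   0.9  20. ] gap 0.0854
toolaxes(cols) [[0.006, 1.0, -0.003], [1.0, -0.006, 0.0], [0.0, -0.003, -1.0]]
q [-2.140e-01  5.170e-01 -2.160e-01  8.410e-01 -1.000e-03  1.362e+00]
275 [(384, [0.646, -0.047, 0.006]), (390, [0.648, -0.047, 0.006]), (396, [0.648, -0.043, 0.014]), (402, [0.648, -0.039, 0.021]), (408, [0.649, -0.037, 0.025]), (414, [0.652, -0.038, 0.022]), (420, [0.654, -0.037, 0.024]), (426, [0.657, -0.038, 0.023]), (432, [0.659, -0.038, 0.023]), (438, [0.661, -0.038, 0.023]), (444, [0.664, -0.038, 0.023])]
283 [(384, [0.646, -0.052, 0.004]), (390, [0.643, -0.041, 0.024]), (396, [0.644, -0.039, 0.027]), (402, [0.
[... 1261 characters left out ...]
, 0.024])]
315 [(384, [0.648, -0.068, 0.005]), (390, [0.642, -0.052, 0.029]), (396, [0.643, -0.048, 0.035]), (402, [0.643, -0.044, 0.041]), (408, [0.643, -0.041, 0.046]), (414, [0.644, -0.039, 0.048]), (420, [0.646, -0.039, 0.048]), (426, [0.647, -0.039, 0.049]), (432, [0.652, -0.043, 0.042]), (438, [0.654, -0.043, 0.042]), (444, [0.666, -0.056, 0.023])]
323 [(384, [0.648, -0.072, 0.005]), (390, [0.642, -0.055, 0.03]), (396, [0.643, -0.051, 0.036]), (402, [0.642, -0.046, 0.042]), (408, [0.643, -0.043, 0.047]), (414, [0.643, -0.04, 0.051]), (420, [0.644, -0.039, 0.052]), (426, [0.646, -0.039, 0.053]), (432, [0.648, -0.039, 0.053]), (438, [0.652, -0.042, 0.048]), (444, [0.655, -0.043, 0.046])]
```

```bash
python3 -m creep '{"hand":[85.4,85.4,85.4,85.4,85.4],"delta_pos":[[0,-0.003,0],[0,-0.003,0],[0,-0.003,0],[0,-0.003,0],[0,-0.003,0]],"turn":[0,0,0,0,0]}'
python3 -m creep '{"hand":[85.4,85.4,85.4,85.4,85.4],"delta_pos":[[0,-0.003,0],[0,-0.003,0],[0,-0.003,0],[0,-0.003,0],[0,-0.003,0]],"turn":[0,0,0,0,0]}'
python3 - <<'E'
from h import *
st()
c=cam('wrist','w5.png');P=cloud(c)
print([(k,P[200,k].round(3).tolist()) for k in range(360,480,6)])
E
```

```text
clock: 12.2
tcp_pos: [0.5931, -0.0489, 0.0215]
orientation: [0.002, 0.709, 0.705, 0.002]
wrist_force: [2.9, 1.2, 6.7]
finger_gap: 0.0854
clock: 12.62
tcp_pos: [0.5811, -0.0488, 0.0215]
orientation: [0.002, 0.709, 0.705, 0.002]
wrist_force: [1.2, 1.8, 6.9]
finger_gap: 0.0857
t 12.62 tcp [ 0.5811 -0.0488  0.0215] F [1.2 1.8 6.9] gap 0.0857
toolaxes(cols) [[0.005, 1.0, 0.006], [1.0, -0.005, 0.0], [0.0, 0.006, -1.0]]
q [-2.220e-01  4.810e-01 -2.780e-01  8.060e-01  1.000e-03  1.353e+00]
[(360, [0.615, -0.013, 0.004]), (366, [0.617, -0.012, 0.005]), (372, [0.62, -0.012, 0.005]), (378, [0.622, -0.013, 0.005]), (384, [0.625, -0.013, 0.005]), (390, [0.627, -0.013, 0.005]), (396, [0.63, -0.013, 0.005]), (402, [0.63, -0.011, 0.012]), (408, [0.63, -0.008, 0.019]), (414, [0.63, -0.007, 0.023]), (420, [0.633, -0.007, 0.023]), (426, [0.634, -0.007, 0.024]), (432, [0.637, -0.007, 0.024]), (438, [0.639, -0.007, 0.024]), (444, [0.641, -0.007, 0.024]), (450, [0.643, -0.007, 0.023]), (456, [0.645, -0.007, 0.024]), (462, [0.647, -0.007, 0.024]), (468, [0.649, -0.007, 0.024]), (474, [0.652, -0.007, 0.023])]
```

View pics/w5.png

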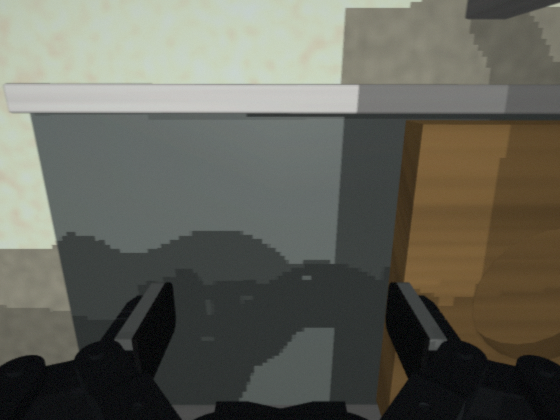

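```bash
python3 -m creep '{"hand":[85.4,85.4,85.4,85.4,85.4],"delta_pos":[[0,0,-0.006],[0,0,-0.004],[0,0.008,0],[0,0.007,0],[0,0,0]],"turn":[0,0,0,0,0]}'
python3 -m creep '{"hand":[85.4,85.4,85.4,85.4,85.4],"delta_pos":[[0,0,0.004],[0,0,0.004],[0,0,0.002],[0,0,0.001],[0,0,0]],"turn":[0,0,0,0,0]}'
python3 -m creep '{"hand":[85.4,85.4,85.4,85.4,85.4],"delta_pos":[[0,0,0.001],[0,0,0],[0,0,0],[0,0,0],[0,0,0]],"turn":[0,0,0,0,0]}'

```

```text
clock: 13.08
tcp_pos: [0.5919, -0.0493, 0.0277]
orientation: [0.001, 0.709, 0.705, 0.0]
wrist_force: [1.3, 0.2, 0.1]
finger_gap: 0.0852
clock: 13.5
tcp_pos: [0.5932, -0.0491, 0.0216]
orientation: [0.002, 0.709, 0.705, 0.002]
wrist_force: [-0.4, 1.8, 13.3]
finger_gap: 0.0851
clock: 13.92
tcp_pos: [0.5938, -0.0492, 0.0215]
orientation: [0.003, 0.709, 0.705, 0.003]
wrist_force: [-1.3, 2.3, 16.7]
finger_gap: 0.0854
```

```bash
python3 -m creep '{"hand":[85.4,85.4,85.4,85.4,85.4],"delta_pos":[[0,-0.005,0],[0,-0.008,0],[0,-0.010,0],[0,-0.010,0],[0,-0.010,0]],"turn":[0,0,0,0,0]}'
python3 -m creep '{"hand":[85.4,85.4,85.4,85.4,85.4],"delta_pos":[[0,-0.010,0],[0,-0.010,0],[0,-0.010,0],[0,-0.010,0],[0,-0.010,0]],"turn":[0,0,0,0,0]}'
python3 -m creep '{"hand":[85.4,85.4,85.4,85.4,85.4],"delta_pos":[[0,-0.010,0],[0,-0.010,0],[0,-0.010,0],[0,-0.010,0],[0,-0.008,0]],"turn":[0,0,0,0,0]}'
python3 - <<'E'
from h import *
st()
c=cam('wrist','w6.png');P=cloud(c)
print([(k,P[200,k].round(3).tolist()) for k in range(360,480,6)])
E
```

```text
clock: 14.33
tcp_pos: [0.5605, -0.0489, 0.0214]
orientation: [0.004, 0.709, 0.706, 0.004]
wrist_force: [3.1, 3.6, 14.9]
finger_gap: 0.0852
clock: 14.75
tcp_pos: [0.5206, -0.0487, 0.0214]
orientation: [0.004, 0.709, 0.706, 0.004]
wrist_force: [2.9, 3.2, 16.3]
finger_gap: 0.0855
clock: 15.17
tcp_pos: [0.4822, -0.0484, 0.0214]
orientation: [0.004, 0.709, 0.706, 0.004]
wrist_force: [2.1, 3.8, 18.0]
finger_gap: 0.0853
t 15.17 tcp [ 0.4822 -0.0484  0.0214] F [ 2.1  3.8 18. ] gap 0.0853
toolaxes(cols) [[0.004, 1.0, 0.011], [1.0, -0.004, 0.0], [0.0, 0.011, -1.0]]
q [-0.268  0.322 -0.538  0.701  0.003  1.307]
[(360, [0.516, -0.012, 0.006]), (366, [0.518, -0.012, 0.006]), (372, [0.521, -0.012, 0.005]), (378, [0.521, -0.01, 0.013]), (384, [0.521, -0.007, 0.021]), (390, [0.522, -0.006, 0.025]), (396, [0.524, -0.007, 0.024]), (402, [0.527, -0.007, 0.023]), (408, [0.529, -0.006, 0.024]), (414, [0.531, -0.007, 0.023]), (420, [0.533, -0.007, 0.023]), (426, [0.536, -0.007, 0.023]), (432, [0.538, -0.007, 0.023]), (438, [0.54, -0.007, 0.023]), (444, [0.542, -0.007, 0.023]), (450, [0.544, -0.007, 0.024]), (456, [0.547, -0.007, 0.023]), (462, [0.549, -0.007, 0.023]), (468, [0.551, -0.007, 0.023]), (474, [0.553, -0.007, 0.024])]
```

```bash
python3 -m creep '{"hand":[85.4,85.4,85.4,85.4,85.4],"delta_pos":[[0,-0.006,0],[0,-0.006,0],[0,-0.006,0],[0,-0.006,0],[0,-0.003,0]],"turn":[0,0,0,0,0]}'
python3 -m creep '{"hand":[85.4,85.4,85.4,85.4,85.4],"delta_pos":[[0,-0.003,0],[0,-0.003,0],[0,-0.003,0],[0,-0.002,0],[0,-0.001,0]],"turn":[0,0,0,0,0]}'
python3 - <<'E'
from h import *
st()
c=cam('wrist','w7.png');P=cloud(c)
print([(k,P[200,k].round(3).tolist()) for k in range(360,480,6)])
E
```

```text
clock: 15.63
tcp_pos: [0.462, -0.0489, 0.0214]
orientation: [0.005, 0.709, 0.706, 0.004]
wrist_force: [5.5, 2.1, 12.1]
finger_gap: 0.0855
clock: 16.05
tcp_pos: [0.4473, -0.0485, 0.0189]
orientation: [0.001, 0.709, 0.705, 0.001]
wrist_force: [-0.7, -0.3, -0.3]
finger_gap: 0.0855
t 16.05 tcp [ 0.4473 -0.0485  0.0189] F [-0.7 -0.3 -0.3] gap 0.0855
toolaxes(cols) [[0.005, 1.0, 0.002], [1.0, -0.005, -0.001], [-0.001, 0.002, -1.0]]
q [-0.287  0.276 -0.615  0.677 -0.     1.289]
[(360, [0.481, -0.013, -0.001]), (366, [0.484, -0.013, -0.001]), (372, [0.485, -0.012, 0.004]), (378, [0.487, -0.011, 0.005]), (384, [0.49, -0.011, 0.005]), (390, [0.492, -0.011, 0.005]), (396, [0.495, -0.012, 0.005]), (402, [0.497, -0.011, 0.006]), (408, [0.5, -0.011, 0.005]), (414, [0.502, -0.011, 0.006]), (420, [0.503, -0.01, 0.009]), (426, [0.503, -0.008, 0.016]), (432, [0.503, -0.007, 0.02]), (438, [0.504, -0.006, 0.023]), (444, [0.506, -0.006, 0.024]), (450, [0.509, -0.006, 0.022]), (456, [0.51, -0.006, 0.024]), (462, [0.512, -0.006, 0.023]), (468, [0.515, -0.006, 0.023]), (474, [0.517, -0.006, 0.023])]
```

View pics/w7.png

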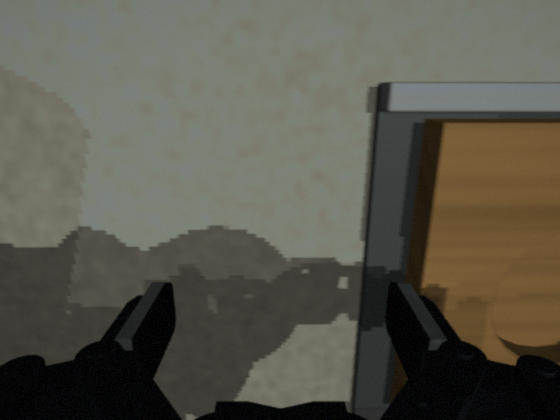

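```bash
python3 -m creep '{"hand":[85.4,85.4,85.4,85.4,85.4],"delta_pos":[[0,0,-0.006],[0,0,-0.006],[0,0.014,0],[0,0.012,0],[0,0,0]],"turn":[0,0,0,0,0]}'
python3 -m creep '{"hand":[85.4,85.4,85.4,85.4,85.4],"delta_pos":[[0,0,0.004],[0,0,0.005],[0,0,0.002],[0,0,0.001],[0,0,0]],"turn":[0,0,0,0,0]}'
python3 -m creep '{"hand":[85.4,85.4,85.4,85.4,85.4],"delta_pos":[[0,-0.002,0],[0,-0.002,0],[0,-0.002,0],[0,-0.002,0],[0,0,0]],"turn":[0,0,0,0,0]}'
python3 - <<'E'
from h import *
st()
c=cam('wrist','w8.png');P=cloud(c)
print([(k,P[200,k].round(3).tolist()) for k in range(390,450,6)])
E
```

```text
clock: 16.52
tcp_pos: [0.4696, -0.0488, 0.0283]
orientation: [0.001, 0.709, 0.705, 0.001]
wrist_force: [0.4, -0.4, -0.5]
finger_gap: 0.0851
clock: 16.93
tcp_pos: [0.4714, -0.0485, 0.0214]
orientation: [0.003, 0.709, 0.706, 0.003]
wrist_force: [-0.4, 3.8, 21.7]
finger_gap: 0.0851
clock: 17.35
tcp_pos: [0.4667, -0.0487, 0.0213]
orientation: [0.005, 0.709, 0.706, 0.004]
wrist_force: [5.3, 3.2, 15.7]
finger_gap: 0.0858
t 17.35 tcp [ 0.4667 -0.0487  0.0213] F [ 5.3  3.2 15.7] gap 0.0858
toolaxes(cols) [[0.004, 1.0, 0.013], [1.0, -0.004, -0.0], [-0.0, 0.013, -1.0]]
q [-0.277  0.296 -0.577  0.685  0.003  1.298]
[(390, [0.507, -0.007, 0.023]), (396, [0.509, -0.007, 0.022]), (402, [0.511, -0.007, 0.024]), (408, [0.513, -0.007, 0.024]), (414, [0.515, -0.007, 0.024]), (420, [0.518, -0.007, 0.023]), (426, [0.52, -0.007, 0.023]), (432, [0.522, -0.007, 0.024]), (438, [0.525, -0.007, 0.023]), (444, [0.527, -0.007, 0.023])]
```

```bash
python3 -m creep '{"hand":[85.4,85.4,85.4,85.4,85.4],"delta_pos":[[0,0,-0.03],[0,0,-0.05],[0,0,-0.05],[0,0,-0.05],[0,0,-0.05]],"turn":[0,0,0,0,0]}'
python3 -m creep '{"hand":[85.4,85.4,85.4,85.4,85.4],"delta_pos":[[0.047,0.018,0],[0.047,0.018,0],[0.047,0.018,0],[0.047,0.018,0],[0.047,0.018,0]],"turn":[0,0,0,0,0]}'
python3 -m creep '{"hand":[85.4,85.4,85.4,85.4,85.4],"delta_pos":[[0.047,0.018,0],[0.047,0.018,0],[0.047,0.018,0],[0.047,0.018,0],[0.047,0.018,0]],"turn":[0,0,0,0,0]}'
python3 -m creep '{"hand":[85.4,85.4,85.4,85.4,85.4],"delta_pos":[[0,0,0],[0,0,0],[0,0,0],[0,0,0],[0,0,0]],"turn":[-0.9,-0.9,-0.9,-0.9,-0.9]}'
python3 -m creep '{"hand":[85.4,85.4,85.4,85.4,85.4],"delta_pos":[[0,0,0],[0,0,0],[0,0,0],[0,0,0],[0,0,0]],"turn":[-0.9,-0.9,-0.9,-0.9,-0.9]}'
python3 - <<'E'
from h import *
np.set_printoptions(suppress=True,precision=4)
st()
for n in ('wrist','scene','top'):
    c=cam(n,n+'9.png'); P=cloud(c); z=P[...,2]
    for t in ['core','pocket','board_edge']:
        for d in env.pinpoint(n,t)[:2]:
            r,k=d['location']; print(n,t,round(d['score'],2),np.round(d['location'],1),px(c,r,k,z={'board_edge':.024,'pocket':.012}.get(t,0)))
    m=(np.abs(z-.07)<.005)&(np.hypot(P[...,0]-.616,P[...,1]-.33)<.045); q=P[m]
    if len(q)>50: print('core',len(q),q[:,2].mean(),cv2.minAreaRect((q[:,:2]*1000).astype(np.float32)))
    m=(np.abs(z-.024)<.003)&(np.abs(P[...,0]-.53)<.04)&(np.abs(P[...,1]+.048)<.068); q=P[m]
    if len(q)>50: print('board edge',len(q),np.percentile(q[:,0],[0,1,2]))
    m=(np.abs(z-.012)<.003)&(np.abs(P[...,0]-.563)<.04)&(np.abs(P[...,1]+.048)<.05); q=P[m]
    if len(q)>50: print('pocketfloor',len(q),np.percentile(q,[2,50,98],axis=0).tolist())
E
```

```text
clock: 17.82
tcp_pos: [0.4594, -0.0479, 0.2034]
orientation: [-0.001, 0.709, 0.705, -0.001]
wrist_force: [0.3, 0.2, 0.2]
finger_gap: 0.0854
clock: 18.23
tcp_pos: [0.5334, 0.1409, 0.2016]
orientation: [-0.0, 0.709, 0.705, -0.001]
wrist_force: [1.7, -1.4, 1.2]
finger_gap: 0.0854
clock: 18.65
tcp_pos: [0.6064, 0.3286, 0.2011]
orientation: [-0.0, 0.709, 0.705, -0.001]
wrist_force: [1.7, -0.1, -0.1]
finger_gap: 0.0856
clock: 19.07
tcp_pos: [0.606, 0.3268, 0.2007]
orientation: [-0.001, 0.556, 0.831, -0.001]
wrist_force: [-0.0, -0.2, 0.1]
finger_gap: 0.0853
clock: 19.48
tcp_pos: [0.6061, 0.3265, 0.2009]
orientation: [-0.001, 0.383, 0.924, -0.001]
wrist_force: [-0.1, 0.2, -0.1]
finger_gap: 0.0854
t 19.48 tcp [0.6061 0.3265 0.2009] F [-0.1  0.2 -0.1] gap 0.0854
toolaxes(cols) [[-0.706, 0.708, -0.002], [0.708, 0.706, -0.001], [0.001, -0.002, -1.0]]
q [ 0.378  0.556  0.318  1.334 -0.     1.165]
wrist core 0.86 [183.6 296.3] [0.6179 0.3345 0.    ]
wrist board_edge 0.56 [175.9 148.4] [0.519  0.2538 0.024 ]
core 3547 0.06911665922997144 ((613.6796875, 327.803955078125), (43.559226989746094, 55.894
[... 370 characters left out ...]
5625)
board edge 208 [0.5038 0.5043 0.5045]
top core 0.71 [187.7 175.1] [0.6242 0.3269 0.    ]
top core 0.15 [168.5 302.4] [ 0.6738 -0.0632  0.    ]
top pocket 0.71 [224.1 302.3] [ 0.5017 -0.0565  0.012 ]
top pocket 0.68 [203.4 298.5] [ 0.5644 -0.0471  0.012 ]
top board_edge 0.6 [223.4 300.7] [ 0.5027 -0.0511  0.024 ]
core 92 0.06969803836281906 ((616.1040649414062, 322.6368408203125), (38.57859802246094, 51.60892868041992), 65.73016357421875)
board edge 594 [0.5025 0.5029 0.5034]
pocketfloor 190 [[0.5372637006949659, -0.07602539979788606, 0.009325058554467929], [0.5648769002444246, -0.05408026481199186, 0.01209078105021677], [0.5924328505544452, -0.033292810115754294, 0.014814529819056541]]
```

View pics/wrist9.png

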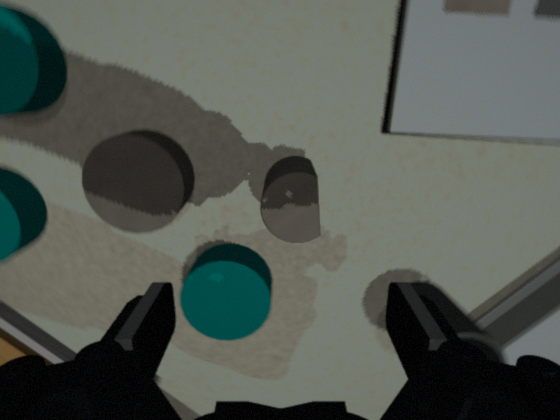

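View pics/scene9.png

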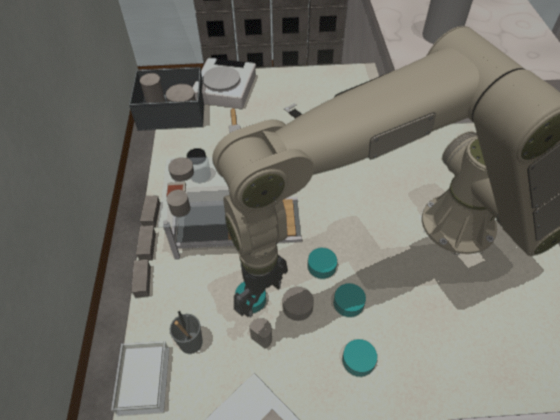

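```bash
python3 - <<'E'
from h import *
np.set_printoptions(suppress=True,precision=4)
from scipy.optimize import least_squares
for n in ('wrist','scene'):
    c=cam(n);P=cloud(c);z=P[...,2]
    m=(np.abs(z-.0695)<.004)&(np.hypot(P[...,0]-.616,P[...,1]-.33)<.045)
    q=P[m][:,:2].astype(np.float32)
    h=cv2.convexHull(q*1000)[:,0]/1000.
    # sample hull boundary densely
    pts=np.concatenate([np.linspace(h[i],h[(i+1)%len(h)],12,endpoint=False) for i in range(len(h))])
    def sd(p):
        cx,cy,a,s=p; n_=np.array([np.cos(a),np.sin(a)]); d=pts-[cx,cy]
        # signed dist approx: max(circle, halfplane)
        return np.maximum(np.hypot(d[:,0],d[:,1])-.028-s, d@n_-.016-s)
    f=least_squares(sd,[.618,.333,.8,0],loss='soft_l1',f_scale=.0005)
    a=f.x[2]; print(n,'axis',f.x[:2],'normal deg',np.degrees(a),'grow',f.x[3],'rms',np.sqrt(np.mean(f.fun**2)),'grip centre',f.x[:2]-.006*np.array([np.cos(a),np.sin(a)]))
    s=env.get_state();M=rot(s['orientation'])
    if n=='wrist':
        ctr=f.x[:2]-.006*np.array([np.cos(a),np.sin(a)])
        T=(P[...,:2]-ctr)@M[:2,:2]
        occ=np.isfinite(z)&(z>.012)&(z<.12)
        for ylo in range(-90,90,10):
            print(ylo,''.join('#' if (occ&(T[...,1]*1000>=ylo)&(T[...,1]*1000<ylo+10)&(T[...,0]*1000>=x)&(T[...,0]*1000<x+10)).sum()>3 else '.' for x in range(-90,90,10)))
E
```

```text
wrist axis [0.6177 0.332 ] normal deg 48.82491113586686 grow -3.124074819281972e-05 rms 0.00011992244188890003 grip centre [0.6138 0.3275]
-90 ###.....####......
-80 ####..............
-70 ####..............
-60 ####..............
-50 ####..............
-40 ###...............
-30 ###.....###.......
-20 #.....######......
-10 ......######......
0 ......######......
10 ......######......
20 ......######......
30 ..................
40 ..................
50 ..................
60 ..................
70 ..................
80 .............#####
scene axis [0.6183 0.335 ] normal deg 48.613164507551566 grow -0.0004304813865223149 rms 0.0004561140311992888 grip centre [0.6143 0.3305]
```

```bash
python3 -m creep '{"hand":[85.4,85.4,85.4,85.4,85.4],"delta_pos":[[-0.006,0.0078,0],[0,0,0],[0,0,0.03],[0,0,0.04],[0,0,0.04]],"turn":[-0.78,0,0,0,0]}'
python3 -m creep '{"hand":[85.4,85.4,85.4,85.4,85.4],"delta_pos":[[0,0,0.03],[0,0,0.025],[0,0,0.018],[0,0,0.012],[0,0,0]],"turn":[0,0,0,0,0]}'
python3 -m creep '{"hand":[85.4,85.4,85.4,85.4,85.4],"delta_pos":[[0,0,0],[0,0,0],[0,0,0],[0,0,0],[0,0,0]],"turn":[0,0,0,0,0]}'
python3 - <<'E'
from h import *
st();c=cam('wrist','w10.png')
E
```

```text
clock: 20.6
tcp_pos: [0.6155, 0.3283, 0.1147]
orientation: [0.001, 0.354, 0.935, 0.001]
wrist_force: [0.5, -0.6, -1.0]
finger_gap: 0.0855
clock: 21.02
tcp_pos: [0.6129, 0.3273, 0.0436]
orientation: [-0.002, 0.354, 0.935, -0.002]
wrist_force: [-0.2, -0.6, 0.3]
finger_gap: 0.0854
clock: 21.43
tcp_pos: [0.6153, 0.3281, 0.0474]
orientation: [0.001, 0.354, 0.935, 0.001]
wrist_force: [0.0, 0.3, -0.1]
finger_gap: 0.0855
t 21.43 tcp [0.6153 0.3281 0.0474] F [ 0.   0.3 -0.1] gap 0.0855
toolaxes(cols) [[-0.75, 0.662, 0.002], [0.662, 0.75, 0.001], [-0.001, 0.002, -1.0]]
q [ 0.375  0.652  0.097  1.015 -0.     1.098]
```

View pics/w10.png

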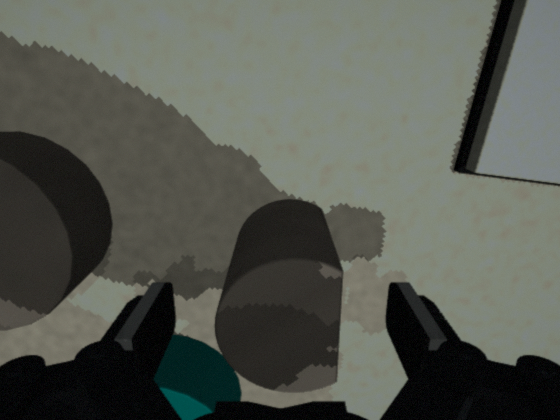

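```bash
python3 -m creep '{"hand":[85,60,50,43,38],"delta_pos":[[0,-0.0018,0],[0,0,0],[0,0,0],[0,0,0],[0,0,0]],"turn":[0,0,0,0,0]}' 45
python3 -m creep '{"hand":[30,30,30,30,30],"delta_pos":[[0,0,0],[0,0,0],[0,0,0],[0,0,0],[0,0,0]],"turn":[0,0,0,0,0]}'
python3 -m creep '{"hand":[30,30,30,30,30],"delta_pos":[[0,0,0],[0,0,0],[0,0,0],[0,0,0],[0,0,0]],"turn":[0,0,0,0,0]}'

```

```text
clock: 21.9
tcp_pos: [0.6139, 0.3269, 0.0465]
orientation: [0.0, 0.354, 0.935, 0.0]
wrist_force: [0.7, 1.4, -1.1]
finger_gap: 0.0431
clock: 22.32
tcp_pos: [0.6139, 0.327, 0.0465]
orientation: [0.0, 0.354, 0.935, 0.0]
wrist_force: [0.7, 0.9, 3.1]
finger_gap: 0.0429
clock: 22.73
tcp_pos: [0.6139, 0.3269, 0.0465]
orientation: [0.0, 0.354, 0.935, 0.0]
wrist_force: [0.1, 0.5, 2.2]
finger_gap: 0.0431
```

```bash
python3 -m creep '{"hand":[30,30,30,30,30],"delta_pos":[[0,0,-0.02],[0,0,-0.045],[0,0,-0.045],[0,0,-0.045],[0,0,-0.045]],"turn":[0,0,0,0,0]}'
python3 -m creep '{"hand":[30,30,30,30,30],"delta_pos":[[-0.022,-0.039,0],[-0.022,-0.039,0],[-0.022,-0.039,0],[-0.022,-0.039,0],[-0.022,-0.039,0]],"turn":[0,0,0,0,0]}'
python3 -m creep '{"hand":[30,30,30,30,30],"delta_pos":[[-0.022,-0.039,0],[-0.022,-0.039,0],[0,0,0],[0,0,0],[0,0,0]],"turn":[0,0,-0.9,-0.9,-0.9]}'
python3 -m creep '{"hand":[30,30,30,30,30],"delta_pos":[[0,0,0],[0,0,0],[0,0,0],[0,0,0],[0,0,0]],"turn":[-0.9,-0.9,-0.9,-0.9,-0.9]}'
python3 -m creep '{"hand":[30,30,30,30,30],"delta_pos":[[0,0,0],[0,0,0],[0,0,0],[0,0,0],[0,0,0]],"turn":[-0.9,-0.1,0,0,0]}'
python3 - <<'E'
from h import *
st();c=cam('wrist','w11.png')
E
```

```text
clock: 23.15
tcp_pos: [0.6126, 0.3263, 0.206]
orientation: [-0.001, 0.354, 0.935, -0.001]
wrist_force: [0.6, 0.2, -1.9]
finger_gap: 0.043
clock: 23.57
tcp_pos: [0.5749, 0.1501, 0.2048]
orientation: [-0.001, 0.353, 0.936, -0.001]
wrist_force: [1.2, -0.3, -2.5]
finger_gap: 0.0432
clock: 23.98
tcp_pos: [0.5605, 0.0803, 0.2051]
orientation: [-0.001, 0.24, 0.971, -0.0]
wrist_force: [0.5, 1.1, -2.6]
finger_gap: 0.0431
clock: 24.4
tcp_pos: [0.5606, 0.0814, 0.2048]
orientation: [-0.002, 0.045, 0.999, -0.0]
wrist_force: [-0.6, 0.1, -2.9]
finger_gap: 0.0431
clock: 24.82
tcp_pos: [0.5614, 0.0815, 0.2059]
orientation: [-0.0, 0.004, 1.0, -0.0]
wrist_force: [-0.3, -0.1, -4.0]
finger_gap: 0.043
t 24.82 tcp [0.5614 0.0815 0.2059] F [-0.3 -0.1 -4. ] gap 0.043
toolaxes(cols) [[-1.0, 0.008, -0.001], [0.008, 1.0, -0.0], [0.001, -0.0, -1.0]]
q [ 0.003  0.311 -0.046  1.214 -0.     0.011]
```

View pics/w11.png

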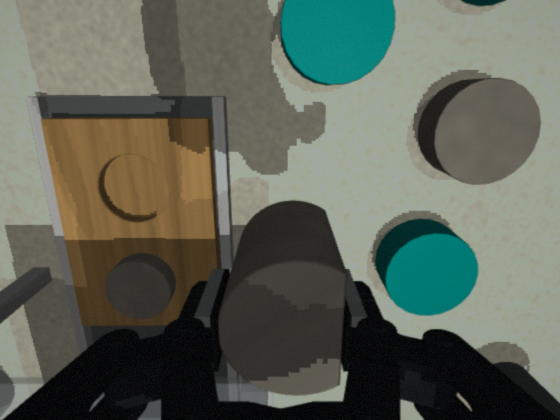

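```bash
python3 - <<'E'
from h import *
np.set_printoptions(suppress=True,precision=4)
from scipy.optimize import least_squares
c=cam('wrist');P=cloud(c);z=P[...,2]
def fit(pts,R_,f_,x0):
    def sd(p):
        n_=np.array([np.cos(p[2]),np.sin(p[2])]); d=pts-p[:2]
        return np.maximum(np.hypot(d[:,0],d[:,1])-R_-p[3], d@n_-f_-p[3])
    f=least_squares(sd,x0,loss='soft_l1',f_scale=.0005); return f
# pocket
m=np.zeros(z.shape,np.uint8); m[150:228,92:165]=1
hole=((z<.0205)&(z>.004)&(m>0)).astype(np.uint8)
hole=cv2.morphologyEx(hole,cv2.MORPH_CLOSE,np.ones((3,3),np.uint8))
cs,_=cv2.findContours(hole,cv2.RETR_EXTERNAL,cv2.CHAIN_APPROX_NONE); k=max(cs,key=cv2.contourArea)[:,0]
print(len(k),cv2.contourArea(k),k.min(0),k.max(0))
pts=np.array([px(c,r,q,z=.024)[:2] for q,r in k])
f=fit(pts,.030,.018,[.563,-.048,1.57,0]); print('pocket',f.x,np.degrees(f.x[2]),'rms',np.sqrt(np.mean(f.fun**2)))
# core top
m=(z>.222)&(z<.236)&(np.hypot(P[...,0]-.561,P[...,1]-.085)<.05); q=P[m]; print('top z',q[:,2].mean(),len(q))
m=(np.abs(z-q[:,2].mean())<.003)&m
q=P[m][:,:2].astype(np.float32);h=cv2.convexHull(q*1000)[:,0]/1000.
pts=np.concatenate([np.linspace(h[i],h[(i+1)%len(h)],12,endpoint=False) for i in range(len(h))])
g=fit(pts,.028,.016,[.561,.0875,1.57,0]); print('core',g.x,np.degrees(g.x[2]),'rms',np.sqrt(np.mean(g.fun**2)))
# board
for lo,hi in ((-.09,-.07),(-.06,-.04),(-.03,-.0)):
    w=(np.abs(z-.0235)<.002)&(P[...,1]>lo)&(P[...,1]<hi)&(P[...,0]<.53)&(P[...,0]>.49); print('edge',np.percentile(P[w][:,0],[1]))
for lo in (.51,.53,.55,.57,.59):
    w=(np.abs(z-.0235)<.002)&(P[...,0]>lo)&(P[...,0]<lo+.02)&(np.abs(P[...,1]+.048)<.07); print('bd y',np.percentile(P[w][:,1],[.5,99.5]))
o=cv2.resize(c['pixels'][90:240,20:240],(800,545),interpolation=cv2.INTER_CUBIC)
for a in np.linspace(0,2*np.pi,200):
    d=np.array([np.cos(a),np.sin(a)]);n_=np.array([np.cos(f.x[2]),np.sin(f.x[2])]);r=.03
    if d@n_>0: r=min(r,.018/(d@n_))
    rr,kk=proj(c,[*(f.x[:2]+r*d),.024]); cv2.circle(o,(int((kk-20)*800/220),int((rr-90)*800/220)),2,(0,255,0),-1)
cv2.imwrite('pics/fit.png',o[:,:,::-1])
E
```

```text
190 2903.0 [ 99 154] [156 220]
pocket [ 0.562  -0.0473  1.5667 -0.0008] 89.7673705155407 rms 0.00036135038921390235
top z 0.22880726790170758 17557
core [0.5632 0.0863 0.8905 0.0029] 51.02398815976738 rms 0.0037964105812908922
edge [0.503]
edge [0.5033]
edge [0.5036]
bd y [-0.1161  0.0208]
bd y [-0.1164  0.0209]
bd y [-0.1168  0.0208]
bd y [-0.1168  0.0206]
bd y [-0.1165  0.0202]
```

View pics/fit.png

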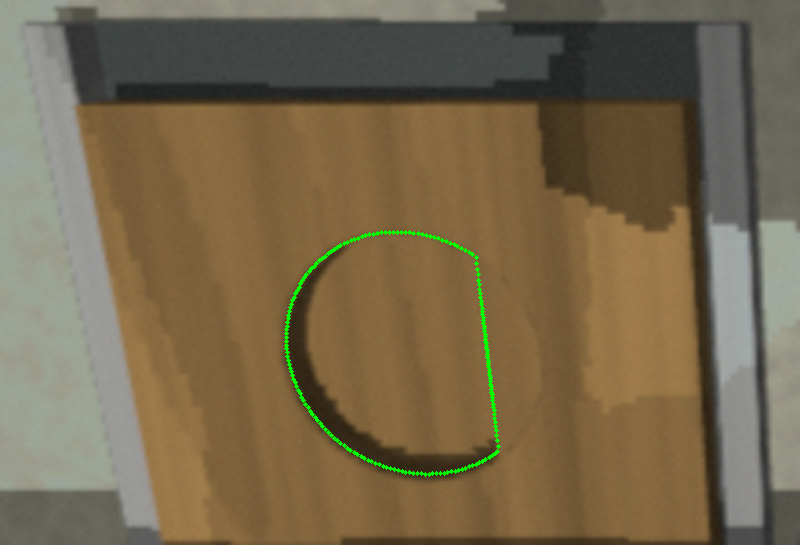

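```bash
python3 -m creep '{"hand":[30,30,30,30,30],"delta_pos":[[-0.0034,-0.042,0],[0,-0.042,0],[0,-0.042,0],[0,-0.043,0],[0,0,0]],"turn":[-0.05,0,0,0,0]}'
python3 -m creep '{"hand":[30,30,30,30,30],"delta_pos":[[0,0,0.045],[0,0,0.045],[0,0,0.035],[0,0,0.02],[0,0,0.005]],"turn":[0,0,0,0,0]}'
python3 -m creep '{"hand":[30,30,30,30,30],"delta_pos":[[0,0,0],[0,0,0],[0,0,0],[0,0,0],[0,0,0]],"turn":[0,0,0,0,0]}'
python3 - <<'E'
from h import *
np.set_printoptions(suppress=True,precision=4)
s=st();c=cam('wrist','w12.png');P=cloud(c);z=P[...,2]
t=np.array(s['tcp_pos']);M=rot(s['orientation'])
T=(P-t)@M
m=(np.abs(T[...,2]+.0235)<.003)
for y in np.arange(-.026,.026,.004):
    w=m&(np.abs(T[...,1]-y)<.001)&(np.abs(T[...,0])<.04)
    if w.sum()>5: a=np.percentile(T[w][:,0],[0.5,99.5]); print(round(y,3),w.sum(),a,a.mean())
for x in np.arange(-.02,.021,.005):
    w=m&(np.abs(T[...,0]-x)<.001)&(np.abs(T[...,1])<.04)
    if w.sum()>5: print('x',round(x,3),np.percentile(T[w][:,1],[0.5,99.5]))
s=cam('scene');cv2.imwrite('pics/s12.png',cv2.resize(s['pixels'][140:260,200:360],(800,600),interpolation=cv2.INTER_CUBIC)[:,:,::-1])
E
```

```text
clock: 25.33
tcp_pos: [0.5643, -0.0593, 0.2063]
orientation: [0.0, 0.005, 1.0, -0.002]
wrist_force: [-0.0, 0.6, -2.5]
finger_gap: 0.0431
clock: 25.75
tcp_pos: [0.5612, -0.053, 0.0827]
orientation: [-0.003, 0.002, 1.0, 0.001]
wrist_force: [-0.8, -0.4, -3.8]
finger_gap: 0.0434
clock: 26.17
tcp_pos: [0.5649, -0.0538, 0.0877]
orientation: [0.001, 0.001, 1.0, -0.0]
wrist_force: [-0.5, 0.4, -3.5]
finger_gap: 0.0434
t 26.17 tcp [ 0.5649 -0.0538  0.0877] F [-0.5  0.4 -3.5] gap 0.0434
toolaxes(cols) [[-1.0, 0.003, 0.003], [0.003, 1.0, -0.001], [-0.003, -0.001, -1.0]]
q [-0.236  0.389 -0.239  0.94  -0.    -0.234]
-0.026 59 [0.0104 0.012 ] 0.011204990600137299
-0.022 288 [-0.011   0.0115] 0.0002328992254036124
-0.018 433 [-0.0146  0.0171] 0.0012277063503975767
-0.014 571 [-0.0188  0.0217] 0.0014875143583591485
-0.01 664 [-0.0216  0.0248] 0.0015964158374495389
-0.006 731 [-0.0238  0.0267] 0.0014309449063503003
-0.002 797 [-0.0247  0.0283] 0.0018261324278098234
0.002 778 [-0.0254  0.0289] 0.001752912577634531
0.006 810 [-0.0256  0.029 ] 0.0017257743510196884
0.01 783 [-0.0253  0.0288] 0.0017455143951646615
0.014 747 [-0.0242  0.0276] 0.00168268791325751
0.018 707 [-0.0225  0.0261] 0.0018226658819190285
0.022 126 [-0.0192  0.0228] 0.0017990051346154917
x -0.02 [-0.0126  0.0208]
x -0.015 [-0.0173  0.0208]
x -0.01 [-0.0222  0.021 ]
x -0.005 [-0.0222  0.021 ]
x 0.0 [-0.0222  0.021 ]
x 0.005 [-0.0223  0.0211]
x 0.01 [-0.0287  0.0273]
x 0.015 [-0.0191  0.021 ]
x 0.02 [-0.0154  0.021 ]
```

View pics/w12.png

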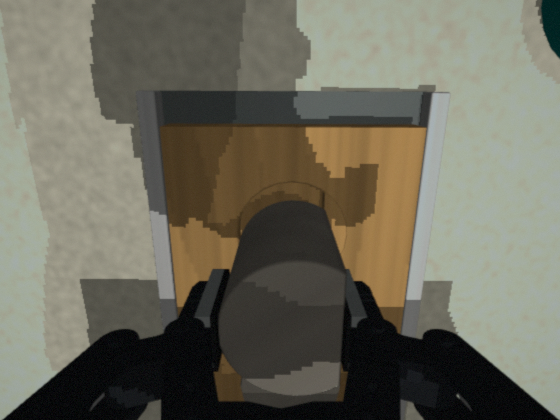

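View pics/s12.png

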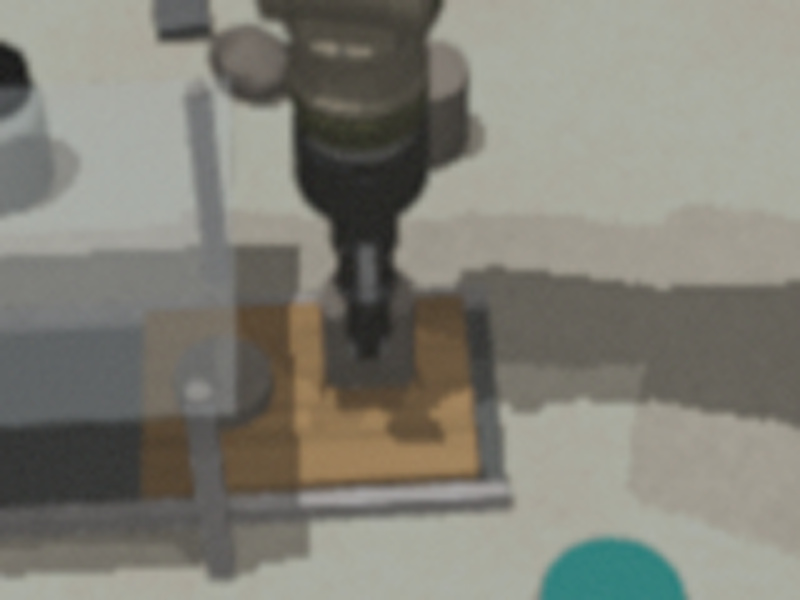

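```bash
python3 -m creep '{"hand":[30,30,30,30,30],"delta_pos":[[0.0016,0,0.005],[0,0,0.006],[0,0,0.005],[0,0,0.002],[0,0,0]],"turn":[0,0,0,0,0]}'
python3 -m creep '{"hand":[30,30,30,30,30],"delta_pos":[[0,0,0.002],[0,0,0.002],[0,0,0.001],[0,0,0],[0,0,0]],"turn":[0,0,0,0,0]}'
python3 -m creep '{"hand":[30,30,30,30,30],"delta_pos":[[0,0,0.001],[0,0,0.001],[0,0,0],[0,0,0],[0,0,0]],"turn":[0,0,0,0,0]}'

```

```text
clock: 26.68
tcp_pos: [0.5619, -0.0536, 0.0709]
orientation: [-0.001, 0.001, 1.0, 0.0]
wrist_force: [-0.9, 0.2, -3.0]
finger_gap: 0.0429
clock: 27.1
tcp_pos: [0.5626, -0.0537, 0.0679]
orientation: [0.0, 0.001, 1.0, -0.0]
wrist_force: [-0.5, -0.8, -3.3]
finger_gap: 0.0433
clock: 27.52
tcp_pos: [0.5626, -0.0537, 0.0663]
orientation: [0.0, 0.001, 1.0, -0.0]
wrist_force: [-0.3, 0.0, -2.6]
finger_gap: 0.0433
```

```bash
python3 -m creep '{"hand":[30,30,30,30,30],"delta_pos":[[0,0,0.002],[0,0,0.002],[0,0,0],[0,0,0],[0,0,0]],"turn":[0,0,0,0,0]}'
python3 -m creep '{"hand":[30,30,30,30,30],"delta_pos":[[0,0,0.002],[0,0,0.001],[0,0,0],[0,0,0],[0,0,0]],"turn":[0,0,0,0,0]}'
python3 -m creep '{"hand":[30,30,30,30,30],"delta_pos":[[0,0,0.001],[0,0,0.001],[0,0,0],[0,0,0],[0,0,0]],"turn":[0,0,0,0,0]}'

```

```text
clock: 27.93
tcp_pos: [0.5625, -0.0537, 0.063]
orientation: [-0.0, 0.001, 1.0, -0.0]
wrist_force: [0.7, 0.3, -4.0]
finger_gap: 0.0432
clock: 28.35
tcp_pos: [0.5626, -0.0537, 0.0607]
orientation: [-0.0, 0.001, 1.0, -0.0]
wrist_force: [0.6, -0.4, -3.3]
finger_gap: 0.0427
clock: 28.77
tcp_pos: [0.5625, -0.0537, 0.0591]
orientation: [-0.0, 0.001, 1.0, -0.0]
wrist_force: [0.0, -0.6, -3.4]
finger_gap: 0.043
```

```bash
python3 -m creep '{"hand":[30,30,30,30,30],"delta_pos":[[0,0,0.001],[0,0,0],[0,0,0],[0,0,0],[0,0,0]],"turn":[0,0,0,0,0]}'
python3 -m creep '{"hand":[30,30,30,30,30],"delta_pos":[[0,0,0.001],[0,0,0.001],[0,0,0],[0,0,0],[0,0,0]],"turn":[0,0,0,0,0]}'

```

```text
clock: 29.18
tcp_pos: [0.5628, -0.0537, 0.0586]
orientation: [0.0, 0.001, 1.0, -0.0]
wrist_force: [-0.8, 0.3, 2.6]
finger_gap: 0.043
clock: 29.6
tcp_pos: [0.564, -0.0537, 0.0586]
orientation: [0.002, 0.001, 1.0, -0.0]
wrist_force: [-1.4, 1.6, 10.4]
finger_gap: 0.0434
```

```bash
python3 -m creep '{"hand":[30,40,44,46,48],"delta_pos":[[0,0,-0.002],[0,0,0],[0,0,0],[0,0,0],[0,0,0]],"turn":[0,0,0,0,0]}'
python3 -m creep '{"hand":[52,60,70,85,85],"delta_pos":[[0,0,0],[0,0,0],[0,0,0],[0,0,0],[0,0,0]],"turn":[0,0,0,0,0]}'
python3 -m creep '{"hand":[85,85,85,85,85],"delta_pos":[[0,0,-0.01],[0,0,-0.03],[0,0,-0.04],[0,0,-0.05],[0,0,-0.04]],"turn":[0,0,0,0,0]}'
python3 -m creep '{"hand":[85,85,85,85,85],"delta_pos":[[0,-0.05,0],[0,-0.05,0],[0,-0.04,0],[0,0,0],[0,0,0]],"turn":[0,0,0,0,0]}'
python3 - <<'E'
from h import *
np.set_printoptions(suppress=True,precision=4)
s=st();c=cam('wrist','w13.png');P=cloud(c);z=P[...,2]
m=(z>.06)&(z<.1)&(np.hypot(P[...,0]-.5625,P[...,1]+.048)<.05); q=P[m]; print('top z',len(q),np.percentile(q[:,2],[5,50,95]))
m&=np.abs(z-np.median(q[:,2]))<.004
print(cv2.minAreaRect((P[m][:,:2]*1000).astype(np.float32)))
w=(np.abs(P[...,0]-.52)<.01)&(np.abs(P[...,1]+.048)<.05); print('board top z',np.nanmedian(z[w]))
# plane tilt
q=P[m];A=np.c_[q[:,:2]-q[:,:2].mean(0),np.ones(len(q))];print('tilt',np.linalg.lstsq(A,q[:,2],rcond=None)[0])
E
```

```text
clock: 30.02
tcp_pos: [0.5625, -0.0538, 0.058]
orientation: [-0.0, 0.001, 1.0, -0.0]
wrist_force: [-0.2, -0.2, 0.2]
finger_gap: 0.0479
clock: 30.43
tcp_pos: [0.5625, -0.0537, 0.0582]
orientation: [-0.0, 0.001, 1.0, -0.0]
wrist_force: [-0.7, -0.4, -0.9]
finger_gap: 0.085
clock: 30.85
tcp_pos: [0.5626, -0.0536, 0.1972]
orientation: [0.001, 0.001, 1.0, -0.0]
wrist_force: [1.2, -0.1, -0.3]
finger_gap: 0.0851
clock: 31.27
tcp_pos: [0.5621, -0.1674, 0.1947]
orientation: [0.0, 0.003, 1.0, -0.0]
wrist_force: [0.1, -0.1, -0.5]
finger_gap: 0.0848
t 31.27 tcp [ 0.5621 -0.1674  0.1947] F [ 0.1 -0.1 -0.5] gap 0.0848
toolaxes(cols) [[-1.0, 0.006, 0.0], [0.006, 1.0, -0.0], [-0.0, -0.0, -1.0]]
q [-0.426  0.352 -0.016  1.202  0.    -0.42 ]
top z 4917 [0.0659 0.0812 0.0824]
((561.8744506835938, -53.913551330566406), (44.81425857543945, 55.98907470703125), 89.14505767822266)
board top z 0.02344454453334771
tilt [0.0061 0.0092 0.0813]
```

View pics/w13.png

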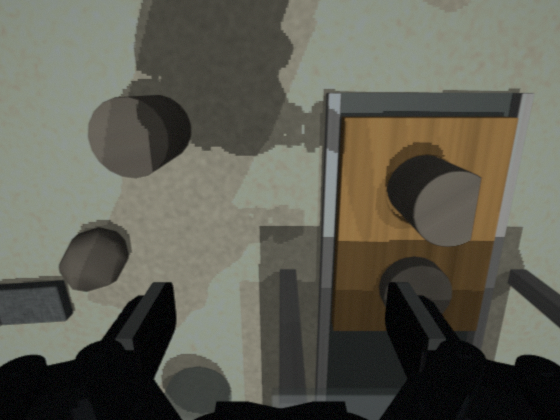

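The core is seated: its top is at about 82 mm, level, with the flat in line with the pocket. Next I turn the tool and go round to the front to push the board home.

```bash
python3 -m creep '{"hand":[85.4,85.4,85.4,85.4,85.4],"delta_pos":[[0.036,0.03,0],[0.036,0.03,0],[0.036,0.03,0],[0.036,0.03,0],[0.036,0.03,0]],"turn":[0,0,0,0,0]}'
python3 -m creep '{"hand":[85.4,85.4,85.4,85.4,85.4],"delta_pos":[[0,0,0],[0,0,0],[0,0,0],[0,0,0],[0,0,0]],"turn":[1,1,1,1,1]}'
python3 -m creep '{"hand":[85.4,85.4,85.4,85.4,85.4],"delta_pos":[[0,0,0],[0,0,0],[0,0,0],[0,0,0],[0,0,0]],"turn":[1,1,1,1,1]}'
python3 -m creep '{"hand":[85.4,85.4,85.4,85.4,85.4],"delta_pos":[[0,0,0],[0,0,0],[0,0,0],[0,0,0],[0,0,0]],"turn":[1,1,1,1,1]}'
python3 -m creep '{"hand":[85.4,85.4,85.4,85.4,85.4],"delta_pos":[[0,0,0],[0,0,0],[0,0,0],[0,0,0],[0,0,0]],"turn":[1,1,1,0,0]}'
python3 -m creep '{"hand":[85.4,85.4,85.4,85.4,85.4],"delta_pos":[[0,0,0.04],[0,0,0.05],[0,0,0.05],[0,0,0.04],[0,0,0.03]],"turn":[0,0,0,0,0]}'
python3 - <<'E'
from h import *
st();c=cam('wrist','w14.png')
E
```

```text
clock: 31.73
tcp_pos: [0.4166, -0.043, 0.1942]
orientation: [-0.0, 0.001, 1.0, 0.0]
wrist_force: [0.2, 0.3, -0.1]
finger_gap: 0.0854
clock: 32.15
tcp_pos: [0.4181, -0.0438, 0.1946]
orientation: [0.0, 0.219, 0.976, 0.0]
wrist_force: [0.3, 0.7, -0.1]
finger_gap: 0.0856
clock: 32.57
tcp_pos: [0.4181, -0.0439, 0.1945]
orientation: [-0.0, 0.425, 0.905, 0.0]
wrist_force: [-0.3, -0.8, 0.2]
finger_gap: 0.0852
clock: 32.98
tcp_pos: [0.4181, -0.0439, 0.1945]
orientation: [-0.0, 0.611, 0.792, 0.0]
wrist_force: [-0.3, 0.1, 0.0]
finger_gap: 0.0853
clock: 33.4
tcp_pos: [0.4183, -0.0443, 0.1944]
orientation: [-0.0, 0.707, 0.708, 0.0]
wrist_force: [0.1, -0.4, -0.3]
finger_gap: 0.0854
clock: 33.82
tcp_pos: [0.4169, -0.0443, 0.024]
orientation: [-0.001, 0.707, 0.707, -0.001]
wrist_force: [-0.7, 0.5, -0.5]
finger_gap: 0.0856
t 33.82 tcp [ 0.4169 -0.0443  0.024 ] F [-0.7  0.5 -0.5] gap 0.0856
toolaxes(cols) [[-0.001, 1.0, -0.002], [1.0, 0.001, 0.001], [0.001, -0.002, -1.0]]
q [-0.298  0.221 -0.676  0.676  0.     1.272]
```

View pics/w14.png

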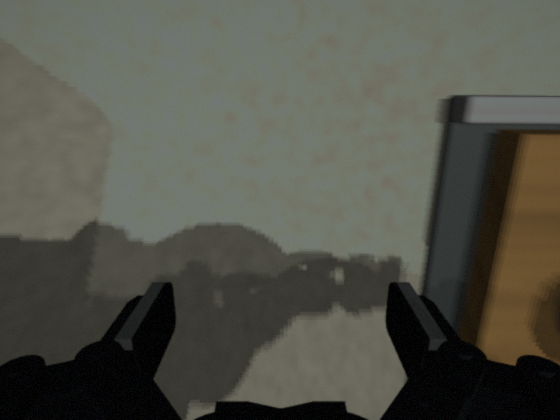

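```bash
python3 -m creep '{"hand":[85.4,85.4,85.4,85.4,85.4],"delta_pos":[[-0.004,0,0.006],[0,0,0.006],[0,0,0.003],[0,0,0],[0,0,0]],"turn":[0,0,0,0,0]}'
python3 -m creep '{"hand":[85.4,85.4,85.4,85.4,85.4],"delta_pos":[[0,0.01,0],[0,0.012,0],[0,0.01,0],[0,0.005,0],[0,0.003,0]],"turn":[0,0,0,0,0]}'
python3 -m creep '{"hand":[85.4,85.4,85.4,85.4,85.4],"delta_pos":[[0,0.003,0],[0,0.005,0],[0,0.007,0],[0,0.008,0],[0,0.008,0]],"turn":[0,0,0,0,0]}'
python3 - <<'E'
from h import *
st();c=cam('wrist','w15.png')
E
```

```text
clock: 34.28
tcp_pos: [0.4197, -0.0488, 0.0154]
orientation: [0.001, 0.708, 0.706, 0.001]
wrist_force: [-0.2, -0.1, -0.1]
finger_gap: 0.0856
clock: 34.7
tcp_pos: [0.4518, -0.0488, 0.0146]
orientation: [0.0, 0.708, 0.706, -0.0]
wrist_force: [-1.5, 0.1, 3.1]
finger_gap: 0.0853
clock: 35.12
tcp_pos: [0.4758, -0.0487, 0.0142]
orientation: [-0.0, 0.708, 0.706, -0.0]
wrist_force: [-2.2, -1.0, 3.5]
finger_gap: 0.0855
t 35.12 tcp [ 0.4758 -0.0487  0.0142] F [-2.2 -1.   3.5] gap 0.0855
toolaxes(cols) [[0.003, 1.0, -0.0], [1.0, -0.003, -0.0], [-0.0, -0.0, -1.0]]
q [-0.27   0.329 -0.55   0.692 -0.     1.304]
```

View pics/w15.png

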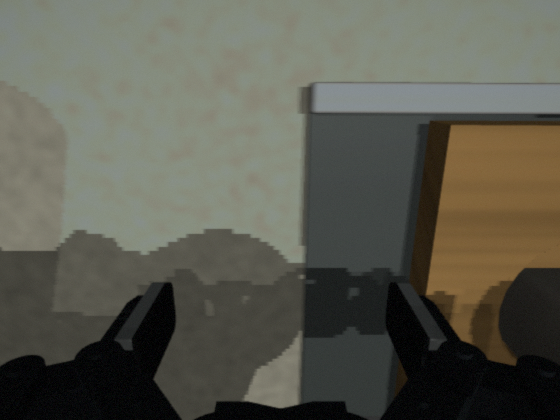

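```bash
python3 -m creep '{"hand":[85.4,85.4,85.4,85.4,85.4],"delta_pos":[[0,0.009,0],[0,0.01,0],[0,0.01,0],[0,0.01,0],[0,0.01,0]],"turn":[0,0,0,0,0]}'
python3 -m creep '{"hand":[85.4,85.4,85.4,85.4,85.4],"delta_pos":[[0,0.01,0],[0,0.01,0],[0,0.01,0],[0,0.01,0],[0,0.01,0]],"turn":[0,0,0,0,0]}'
python3 -m creep '{"hand":[85.4,85.4,85.4,85.4,85.4],"delta_pos":[[0,0.01,0],[0,0.009,0],[0,0.008,0],[0,0.006,0],[0,0.004,0]],"turn":[0,0,0,0,0]}'
python3 - <<'E'
from h import *
st();c=cam('wrist','w16.png');P=cloud(c)
print([(k,P[200,k].round(3).tolist()) for k in range(372,450,6)])
E
```

```text
clock: 35.58
tcp_pos: [0.5154, -0.0488, 0.0141]
orientation: [-0.0, 0.708, 0.706, -0.0]
wrist_force: [-2.5, -0.3, 1.9]
finger_gap: 0.0852
clock: 36.0
tcp_pos: [0.5553, -0.049, 0.0142]
orientation: [0.0, 0.708, 0.706, -0.0]
wrist_force: [-3.0, -3.0, 2.1]
finger_gap: 0.0854
clock: 36.42
tcp_pos: [0.585, -0.0489, 0.0142]
orientation: [0.0, 0.708, 0.706, 0.0]
wrist_force: [-2.9, -1.8, 0.4]
finger_gap: 0.0856
t 36.42 tcp [ 0.585  -0.0489  0.0142] F [-2.9 -1.8  0.4] gap 0.0856
toolaxes(cols) [[0.003, 1.0, 0.0], [1.0, -0.003, -0.0], [-0.0, 0.0, -1.0]]
q [-0.22   0.499 -0.269  0.802  0.     1.353]
[(372, [0.621, -0.01, 0.004]), (378, [0.623, -0.01, 0.006]), (384, [0.626, -0.01, 0.005]), (390, [0.628, -0.01, 0.006]), (396, [0.631, -0.011, 0.004]), (402, [0.633, -0.01, 0.005]), (408, [0.635, -0.01, 0.005]), (414, [0.638, -0.01, 0.004]), (420, [0.64, -0.01, 0.006]), (426, [0.639, -0.008, 0.013]), (432, [0.64, -0.007, 0.017]), (438, [0.639, -0.005, 0.023]), (444, [0.641, -0.005, 0.023])]
```

View pics/w16.png

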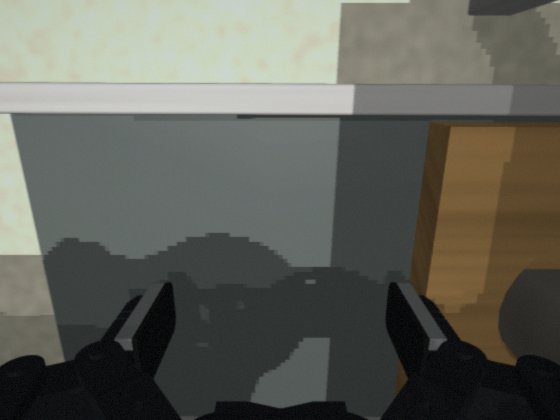

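```bash
python3 -m creep '{"hand":[85.4,85.4,85.4,85.4,85.4],"delta_pos":[[0,0.005,0],[0,0.005,0],[0,0.003,0],[0,0,0],[0,0,0]],"turn":[0,0,0,0,0]}'
python3 -m creep '{"hand":[85.4,85.4,85.4,85.4,85.4],"delta_pos":[[0,0.002,0],[0,0,0],[0,0,0],[0,0,0],[0,0,0]],"turn":[0,0,0,0,0]}'
python3 -m creep '{"hand":[85.4,85.4,85.4,85.4,85.4],"delta_pos":[[0,0.002,0],[0,0,0],[0,0,0],[0,0,0],[0,0,0]],"turn":[0,0,0,0,0]}'
python3 - <<'E'
from h import *
st();c=cam('wrist','w17.png');P=cloud(c)
print([(k,P[200,k].round(3).tolist()) for k in range(402,450,6)])
E
```

```text
clock: 36.88
tcp_pos: [0.5952, -0.0488, 0.0144]
orientation: [0.0, 0.708, 0.706, 0.0]
wrist_force: [0.6, -0.7, 0.1]
finger_gap: 0.0852
clock: 37.3
tcp_pos: [0.5962, -0.0488, 0.0143]
orientation: [-0.0, 0.708, 0.706, 0.0]
wrist_force: [-0.7, 0.6, 0.1]
finger_gap: 0.0854
clock: 37.72
tcp_pos: [0.5978, -0.0488, 0.0143]
orientation: [-0.0, 0.708, 0.706, 0.0]
wrist_force: [-1.1, 0.9, 1.1]
finger_gap: 0.0854
t 37.72 tcp [ 0.5978 -0.0488  0.0143] F [-1.1  0.9  1.1] gap 0.0854
toolaxes(cols) [[0.003, 1.0, 0.0], [1.0, -0.003, 0.0], [0.0, 0.0, -1.0]]
q [-0.215  0.52  -0.233  0.818  0.     1.358]
[(402, [0.646, -0.01, 0.004]), (408, [0.649, -0.01, 0.005]), (414, [0.651, -0.01, 0.005]), (420, [0.653, -0.01, 0.005]), (426, [0.653, -0.008, 0.012]), (432, [0.653, -0.007, 0.017]), (438, [0.652, -0.005, 0.023]), (444, [0.654, -0.005, 0.023])]
```

```bash
python3 -m creep '{"hand":[85.4,85.4,85.4,85.4,85.4],"delta_pos":[[0,0.0015,0],[0,0,0],[0,0,0],[0,0,0],[0,0,0]],"turn":[0,0,0,0,0]}'
python3 -m creep '{"hand":[85.4,85.4,85.4,85.4,85.4],"delta_pos":[[0,0.0015,0],[0,0,0],[0,0,0],[0,0,0],[0,0,0]],"turn":[0,0,0,0,0]}'
python3 -m creep '{"hand":[85.4,85.4,85.4,85.4,85.4],"delta_pos":[[0,0.0015,0],[0,0,0],[0,0,0],[0,0,0],[0,0,0]],"turn":[0,0,0,0,0]}'
python3 - <<'E'
from h import *
st();c=cam('wrist','w18.png');P=cloud(c)
print([(k,P[200,k].round(4).tolist()) for k in range(402,450,6)])
E
```

```text
clock: 38.18
tcp_pos: [0.5983, -0.0488, 0.0142]
orientation: [-0.0, 0.708, 0.706, -0.0]
wrist_force: [-5.1, 1.3, 2.9]
finger_gap: 0.0854
clock: 38.6
tcp_pos: [0.5983, -0.0488, 0.0142]
orientation: [-0.001, 0.708, 0.706, -0.001]
wrist_force: [-7.8, 1.4, 6.4]
finger_gap: 0.0855
clock: 39.02
tcp_pos: [0.5984, -0.0488, 0.0142]
orientation: [-0.002, 0.708, 0.706, -0.002]
wrist_force: [-12.3, 0.1, 9.1]
finger_gap: 0.0856
t 39.02 tcp [ 0.5984 -0.0488  0.0142] F [-12.3   0.1   9.1] gap 0.0856
toolaxes(cols) [[0.003, 1.0, -0.005], [1.0, -0.003, 0.0], [0.0, -0.005, -1.0]]
q [-2.140e-01  5.240e-01 -2.250e-01  8.270e-01 -1.000e-03  1.359e+00]
[(402, [0.6465, -0.0101, 0.0049]), (408, [0.6486, -0.0098, 0.0059]), (414, [0.6511, -0.01, 0.0052]), (420, [0.6531, -0.0097, 0.0062]), (426, [0.6532, -0.0081, 0.0117]), (432, [0.6532, -0.0064, 0.0172]), (438, [0.6529, -0.0048, 0.0228]), (444, [0.6543, -0.0044, 0.0241])]
```

```bash
python3 -c "
from h import *
print(env.get_state()['ft_torque'])"
python3 -m creep '{"hand":[85.4,85.4,85.4,85.4,85.4],"delta_pos":[[0,-0.004,0],[0,-0.004,0],[0,0,0.006],[0,0.002,0],[0,0.002,0]],"turn":[0,0,0,0,0]}'
python3 -m creep '{"hand":[85.4,85.4,85.4,85.4,85.4],"delta_pos":[[0,0.002,0],[0,0,0],[0,0,0],[0,0,0],[0,0,0]],"turn":[0,0,0,0,0]}'
python3 -m creep '{"hand":[85.4,85.4,85.4,85.4,85.4],"delta_pos":[[0,0.0025,0],[0,0,0],[0,0,0],[0,0,0],[0,0,0]],"turn":[0,0,0,0,0]}'
python3 - <<'E'
from h import *
print(st()['ft_torque']);c=cam('wrist','w19.png');P=cloud(c)
print([(k,P[200,k].round(4).tolist()) for k in range(402,450,6)])
E
```

```text
[0.11745598 1.67225666 0.01478649]
clock: 39.48
tcp_pos: [0.5966, -0.0492, 0.0088]
orientation: [-0.001, 0.708, 0.706, -0.001]
wrist_force: [-11.0, -0.8, 6.6]
finger_gap: 0.0852
clock: 39.9
tcp_pos: [0.5965, -0.0491, 0.0089]
orientation: [-0.002, 0.708, 0.706, -0.003]
wrist_force: [-11.5, -1.2, 7.4]
finger_gap: 0.0854
clock: 40.32
tcp_pos: [0.5966, -0.0491, 0.009]
orientation: [-0.003, 0.708, 0.706, -0.004]
wrist_force: [-17.0, -1.6, 12.6]
finger_gap: 0.0852
t 40.32 tcp [ 0.5966 -0.0491  0.009 ] F [-17.   -1.6  12.6] gap 0.0852
toolaxes(cols) [[0.004, 1.0, -0.01], [1.0, -0.004, -0.001], [-0.001, -0.01, -1.0]]
q [-0.215  0.53  -0.23   0.82  -0.003  1.36 ]
[-0.314851    2.35417363 -0.14569088]
[(402, [0.6426, -0.0085, 0.0058]), (408, [0.6453, -0.009, 0.0043]), (414, [0.6474, -0.0088, 0.0049]), (420, [0.6496, -0.0087, 0.0052]), (426, [0.6514, -0.0084, 0.0062]), (432, [0.6529, -0.0079, 0.0079]), (438, [0.6528, -0.0063, 0.0133]), (444, [0.6528, -0.0049, 0.0181])]
```

The board is blocked at TCP x .5966, 3 mm short of where the body met the shelf, with 17 N on it and its edge unmoved. So it is on the home stop. I'll back off and check.

```bash
python3 -m creep '{"hand":[85.4,85.4,85.4,85.4,85.4],"delta_pos":[[0,-0.006,0],[0,-0.015,0],[0,-0.03,0],[0,-0.04,0],[0,-0.04,0]],"turn":[0,0,0,0,0]}'
python3 -m creep '{"hand":[85.4,85.4,85.4,85.4,85.4],"delta_pos":[[0,-0.02,-0.02],[0,0,-0.045],[0,0,-0.05],[0,0,-0.05],[0,0,-0.05]],"turn":[0,0,0,0,0]}'
python3 -m creep '{"hand":[85.4,85.4,85.4,85.4,85.4],"delta_pos":[[0,0,0],[0,0,0],[0,0,0],[0,0,0],[0,0,0]],"turn":[0,0,0,0,0]}'
python3 - <<'E'
from h import *
np.set_printoptions(suppress=True,precision=4)
st()
c=cam('wrist','w20.png');P=cloud(c);z=P[...,2]
w=(np.abs(z-.0235)<.002)&(P[...,1]>-.1)&(P[...,1]<0)&(P[...,0]<.68)&(P[...,0]>.63); print('edge',np.percentile(P[w][:,0],[1,3]) if w.sum() else None)
for n in ('scene','top'):
    c=cam(n);
    for t in ['core','round_core','disc','chunk']:
        for d in env.pinpoint(n,t)[:4]:
            r,k=d['location']; print(n,t,round(d['score'],2),np.round(d['location'],1),px(c,r,k,z=.012 if t=='core' else 0))
    cr=c['pixels'][120:300,120:360] if n=='scene' else c['pixels'][60:240,210:450]
    cv2.imwrite(f'pics/{n}20.png',cv2.resize(cr,(800,600),interpolation=cv2.INTER_CUBIC)[:,:,::-1])
E
```

```text
clock: 40.78
tcp_pos: [0.4974, -0.049, 0.0094]
orientation: [0.001, 0.708, 0.706, 0.001]
wrist_force: [0.2, -0.2, 0.8]
finger_gap: 0.0851
clock: 41.2
tcp_pos: [0.4813, -0.0488, 0.1835]
orientation: [0.001, 0.708, 0.706, 0.0]
wrist_force: [1.1, 0.6, -0.3]
finger_gap: 0.0854
clock: 41.62
tcp_pos: [0.48, -0.0484, 0.1798]
orientation: [-0.001, 0.708, 0.706, -0.001]
wrist_force: [0.3, -0.2, 0.1]
finger_gap: 0.0851
t 41.62 tcp [ 0.48   -0.0484  0.1798] F [ 0.3 -0.2  0.1] gap 0.0851
toolaxes(cols) [[0.003, 1.0, -0.003], [1.0, -0.003, 0.001], [0.001, -0.003, -1.0]]
q [-0.267  0.168 -0.3    1.106 -0.     1.307]
edge [0.6525 0.6529]
scene round_core 0.57 [169.2 283.2] [ 0.5205 -0.2644  0.    ]
scene disc 0.86 [300.4 253.1] [0.6357 0.2213 0.    ]
scene disc 0.68 [266.4 320. ] [0.4404 0.1257 0.    ]
scene disc 0.65 [305.  295.8] [0.5201 0.2431 0.    ]
scene disc 0.64 [303.4 344. ] [0.3887 0.2472 0.    ]
scene chunk 0.7 [149.1 250. ] [ 0.6304 -0.3693  0.    ]
top round_core 0.9 [216.7 375.3] [ 0.5196 -0.2782  0.    ]
top disc 0.89 [222.7 200.9] [0.515  0.2485 0.    ]
top disc 0.89 [269.9 149.8] [0.3778 0.4011 0.    ]
top disc 0.83 [246.4 241.6] [0.4405 0.1268 0.    ]
top disc 0.69 [270.1 201.9] [0.3733 0.246  0.    ]
top chunk 0.85 [182.  393.6] [ 0.6245 -0.3399  0.    ]
```

View pics/scene20.png

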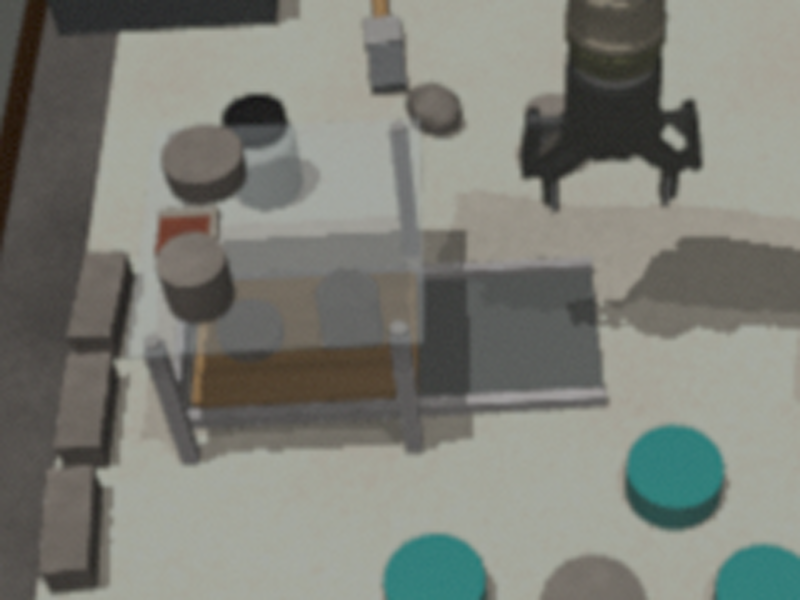

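View pics/top20.png

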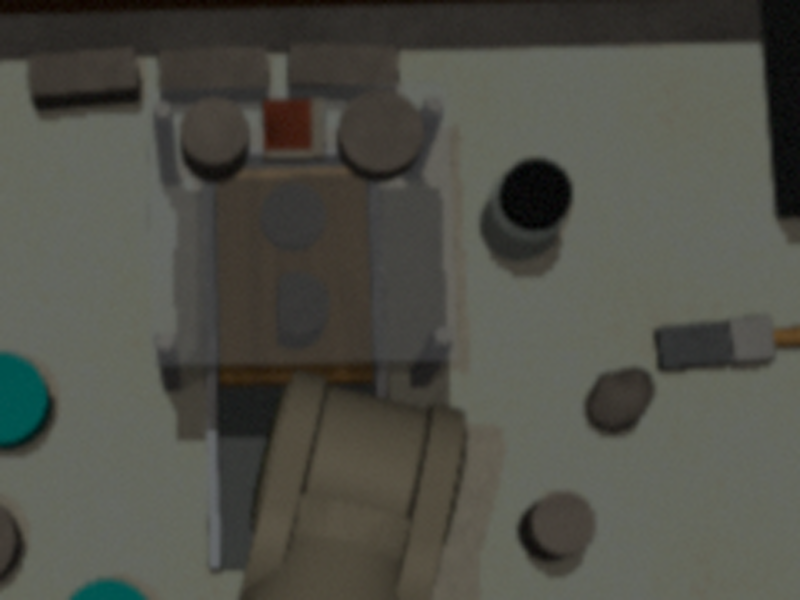

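View pics/w20.png

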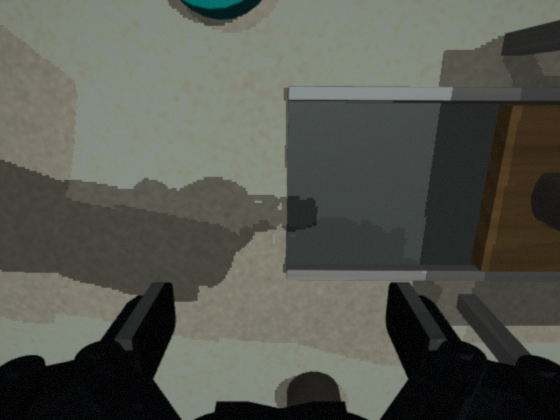

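The pictures show the core upright in the pocket under the shelf, at top20 (308,300) with its flat to +y and at scene20 (348,310). The board edge is at x ≈ .653, the other samples are where they were, and the robot is clear. I'm handing in.

```bash
python3 -c "
from workcell import env
print(env.hand_in(), env.get_state()['clock'])"
```

```text
the job is handed in; nothing more can be done
the job is handed in; nothing more can be done
```

The job is done and handed in at about 42 s on the clock: the board is home under the shelf with the core standing in its pocket.

- **Drawing out:** The moves cannot tilt the tool, so I pressed on the board with the outer tip of the opened finger, tool upright. I pulled until the pull force rose to about 5 N, well above the 2 N sliding friction, so the board was at its outer stop. While reaching for it the gripper body touched the shelf edge, with up to about 20 N on the wrist.
- **Seating the core:** I gripped the core across its flat and turned it flat to flat with the pocket. I lowered it until it met the pocket floor and let go. Its top then measured about 82 mm above the table, level, which is the fully seated height.
- **Sliding home:** I pushed the front edge until it stopped under 17 N. The gripper was still 3 mm short of the shelf, so the stop was the board's own. The edge went from about 503 to 653 mm, which matches the full 150 mm travel.

**Last checks:** The final pictures show the core upright in the pocket under the shelf with its flat to +y, and the robot touching nothing. The round core, disc and chunk were found where they started, within the camera scatter of about 1 to 2 cm.

**What disagreed:** In the final pictures the network no longer reported the core, seen only through the acrylic, so its last check was by eye. The top and scene cameras also differed by up to about 4 mm from each other, so I placed the core by the wrist camera.

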